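Find the feed roller with the worn bearing

ROBOT

A 6-joint arm with a two-finger parallel gripper is mounted at the origin on a cart in front of the work surface, level with it; the furniture and walls round the work are solid. World frame = base frame: x ahead of the robot, y to its left, z up, the work surface at z = 0. Lengths are in m, angles in rad, forces in N, time in s.
With the tool pointing down it reaches from about 0.325 to 0.9 m from the base axis. Payload 6.1 kg.
Tool frame: the origin (TCP) lies midway between the tips of the shut fingers; the grasp point (between the pads) lies 19 mm behind it; z points along the fingers, y is the direction in which the jaws open and shut (so a half turn about z gives the same grasp; the last joint's range is limited). The gripper opens to 85 mm and grips with 20 to 120 N. Pads are 22 mm wide; open, the fingers measure 114 mm over their backs; the gripper's body (76 mm by 85 mm) begins 54 mm behind the grasp point. The pads swing forward as they close: fully open they stand 13 mm farther back than shut.
Start: joints at [1.213, 0.22, 1.526, -0, 1.395, -0.126], TCP at [0.144, 0.608, 0.205] pointing down, gripper open.
Joint ranges: [-2.98, 2.98], [-0.91, 2.08], [0.09, 2.57], [-1.24, 4.39], [0.2, 2.65], [-2.68, 2.68]. Speed limits (rad/s): [2.57, 2.57, 3.01, 3.14, 3.14, 3.14].

INTERFACE

Orientations are given as a rotation vector (axis times angle).
In Python, from plant import robot gives the robot as it stands.
- The arm moves only by the tool drive_tool, never from a script. Its argument "targets" is a list of rows, each a list of 3 entries, a list of its own where there are three numbers: the closure, from 0 (fully open) to 1 (shut), then the shift along the tool's x, y, z in mm, then the turn, a rotation vector about the tool's x, y, z in degrees. A call has 1 to 8 rows; each row is the pose to reach, as a shift and turn from the pose commanded when the call began, along the tool's axes at that moment; what a row does not reach only later rows make up. A row lasts 1/12 s, in which the tool goes at most 41.7 mm and 7.16 degrees, less where a joint would pass 70% of its speed; a pose out of reach is approached as far as the arm can. A call with a gripper value outside its range is refused whole. The fingers move at their own pace and stop on an object; "newtons" is the grip in N (left out, the last holds). Time passes only in rows, so rows that repeat a pose let the fingers close. It gives the time, the measured TCP pose, the force and the opening at its end, in the units of the state.
- robot.observe(): the state, without advancing time (a new reading comes with each control period).
- robot.grab_frame(name): name is "side" or "top" or "wrist"; returns the picture (420x560x3 uint8, red, green, blue); there is no depth.
- robot.calibration(name): a dict with "mtx" (3x3 intrinsics, pixels), "T" (4x4, takes a point from camera to world coordinates). Camera axes: x right, y down, z forward; pixel columns grow to the right and rows downward; lengths in m; the calibration is good to about 2 mm. A picture is of the moment at which its call begins: read the wrist's pose just before it. calibration takes no time and is no camera call; for the wrist camera it gives the pose at the moment of the call.
- robot.finish_job(): hands the job in, once; it reports no verdict.
Trained networks look in the newest picture that a camera, given by its name, has taken for a name from the list of things; names that differ only in an ending like _2 or _b are one class to them, and where a whole thing is asked for, a point or a joint stands for the part that bears it (a point fixed in the world has none). Each returns a list of dicts, best first, with "score" (0 to 1); they miss things now and then, are a little off and sometimes report something else, mostly with a low value. They report only what shows in the picture. A call takes as long as a camera call.
- robot.find_in(name, camera): "centre" ([x, y, z] in m, in world coordinates, good to about 4 mm: the middle of the surface that is visible of it).
- robot.place_of(name, camera): "centre" ([x, y, z] in m, in world coordinates, good to about 4 mm: a listed point, or the origin of a listed thing).
The state is a dict: "clock": time; "joint_pos": joint angles; "joint_velocities": joint speeds; "tau": joint torques, N m; "tcp_pos": TCP position; "tcp_rot": TCP orientation; "contact_force": force on the tool from outside, world axes, zero at the start; "moment": the same for the moment, N m; "opening": opening from 0.0 (shut) to 1.0 (fully open).
Only numpy, scipy, OpenCV 4.12 (cv2) and the standard library are available. Lean on these libraries where they do the work, as an engineer would, in place of code of your own. Each camera call takes 0.05 s, during which the arm holds its last target.

TASK

One of the two feed rollers in the rack has worn bearings. Lay one roller in the V-blocks and let go of it, then take its shell loosely near one end and rock it crosswise to and fro a couple of times to feel whether it knocks on its axle; if it is firm, try the other one there. Finish with the worn roller lying in the V-blocks, its shell left pushed right over to one side so that the fitter sees the play, and the sound one in the slots of the feed bracket, fully home; leave everything else as it stands.

Things in the scene. Friction and masses are not known exactly. Their poses are not given: they have to be found in the camera images.
- roller_1: feed roller, outwardly alike with the other: bright steel shell 44 mm across, 140 mm long, turning freely on a dark axle 14 mm across, 200 mm long (30 mm stand out at each end); 0.65 to 0.9 kg. Origin: middle of the axle; y along the axle. Starts in one of the rack's two pairs of notches. One roller is worn, the other sound; which is not told and cannot be seen, only felt
- roller_2: feed roller, outwardly alike with the other: bright steel shell 44 mm across, 140 mm long, turning freely on a dark axle 14 mm across, 200 mm long (30 mm stand out at each end); 0.65 to 0.9 kg. Origin: middle of the axle; y along the axle. Starts in one of the rack's two pairs of notches. One roller is worn, the other sound; which is not told and cannot be seen, only felt
- roller_1_end_a (a point): centre of the +y end face of the shell of roller_1, 70 mm from its middle; moves with the shell, y along the shell. The shell rocks about the roller's middle: a sound one 1 mm either way here, then firm; a worn one 4 mm with under 1 N, then firm. It stays where left. Jaws clamped tight keep it from turning: leave them 2 to 5 mm wider than the shell, or turn the hand with it
- roller_1_end_b (a point): centre of the -y end face of the shell of roller_1, 70 mm from its middle; moves with the shell, y along the shell. The shell rocks about the roller's middle: a sound one 1 mm either way here, then firm; a worn one 4 mm with under 1 N, then firm. It stays where left. Jaws clamped tight keep it from turning: leave them 2 to 5 mm wider than the shell, or turn the hand with it
- roller_2_end_a (a point): centre of the +y end face of the shell of roller_2, 70 mm from its middle; moves with the shell, y along the shell. The shell rocks about the roller's middle: a sound one 1 mm either way here, then firm; a worn one 4 mm with under 1 N, then firm. It stays where left. Jaws clamped tight keep it from turning: leave them 2 to 5 mm wider than the shell, or turn the hand with it
- roller_2_end_b (a point): centre of the -y end face of the shell of roller_2, 70 mm from its middle; moves with the shell, y along the shell. The shell rocks about the roller's middle: a sound one 1 mm either way here, then firm; a worn one 4 mm with under 1 N, then firm. It stays where left. Jaws clamped tight keep it from turning: leave them 2 to 5 mm wider than the shell, or turn the hand with it
- rack: light wooden rack, fixed: two notched boards 16 mm thick, 210 mm long, 60 mm high, their inner faces 156 mm apart (y from 78 to 94 mm either side). Origin: underside, centre; the rollers lie along its y, their axles in 90-degree notches at x = -55 and x = +55 mm, axle centres 50 mm above the bench
- v_stand: inspection stand, fixed: two bright steel V-blocks (56 x 22 mm, tops 65 mm above the bench, 90-degree V 40 mm wide at the top; y 76 to 98 mm either side) on a dark plate 80 x 210 x 8 mm. Origin: underside, centre; a roller lies along its y, an axle end in each V, and stays put under 5 N sideways; x: crosswise, the way to rock the shell
- v_seat (a point): where the middle of the axle lies when a roller rests in the V-blocks: 55 mm above the bench, on the stand's centre
- feed_bracket: feed-roller bracket of the press, painted dark like its frame, fixed: two side plates 10 mm thick, 80 mm high (y 79 to 89 mm either side) on a foot 78 x 200 x 8 mm. Each has an open slot 18 mm wide, flaring to 46 mm at the top (flare 62 to 80 mm above the bench), slot floor 48 mm above the bench. Origin: underside, centre; a roller lies along its y
- bracket_seat (a point): where the middle of the axle lies when a roller is fully home in the bracket's slots: 55 mm above the bench, on the bracket's centre
- spanner_17: combination spanner, 211 mm long, a bystander
- tape_roll: roll of tape, 98 mm across, lying flat, a bystander
- tea_mug: tea mug, 95 mm high, a bystander
- glue_bottle: white bottle with a red pointed cap, 205 mm high, a bystander
- glue_pot: tin pot with a lid, 79 mm high, a bystander
- wedge_1: wooden wedge, 100 mm long, a bystander

How it is judged:
On the way, in this order (a step that is already met when the one before it is completed fails the run):
1. a roller rests in the V-blocks with the fingers off it (((distance between roller_1 and v_seat below 0.009 m and angle between the y axis of roller_1 and the y axis of v_stand, either way round below 0.06 rad and contact force between the fingers and roller_1 below 0.05 N and linear speed of roller_1 below 0.03 m/s) or (distance between roller_2 and v_seat below 0.009 m and angle between the y axis of roller_2 and the y axis of v_stand, either way round below 0.06 rad and contact force between the fingers and roller_2 below 0.05 N and linear speed of roller_2 below 0.03 m/s))), for 0.15 s.
2. a roller lying in the V-blocks and held within 50 mm of an end of its shell is rocked until that end stands well over to the stand's +x side, as only a worn one can (((distance between roller_1 and v_seat below 0.009 m and angle between the y axis of roller_1 and the y axis of v_stand, either way round below 0.06 rad and distance between the grasp point and roller_1_end_a below 0.05 m and angle between the y axis of roller_1_end_a and the y axis of roller_1, either way round above 0.032 rad and x of roller_1_end_a in the frame of v_stand above 0.002 m) or (distance between roller_1 and v_seat below 0.009 m and angle between the y axis of roller_1 and the y axis of v_stand, either way round below 0.06 rad and distance between the grasp point and roller_1_end_b below 0.05 m and angle between the y axis of roller_1_end_b and the y axis of roller_1, either way round above 0.032 rad and x of roller_1_end_b in the frame of v_stand above 0.002 m) or (distance between roller_2 and v_seat below 0.009 m and angle between the y axis of roller_2 and the y axis of v_stand, either way round below 0.06 rad and distance between the grasp point and roller_2_end_a below 0.05 m and angle between the y axis of roller_2_end_a and the y axis of roller_2, either way round above 0.032 rad and x of roller_2_end_a in the frame of v_stand above 0.002 m) or (distance between roller_2 and v_seat below 0.009 m and angle between the y axis of roller_2 and the y axis of v_stand, either way round below 0.06 rad and distance between the grasp point and roller_2_end_b below 0.05 m and angle between the y axis of roller_2_end_b and the y axis of roller_2, either way round above 0.032 rad and x of roller_2_end_b in the frame of v_stand above 0.002 m))), for 0.02 s.
3. then, in the V-blocks and held near its end, likewise to the -x side (((distance between roller_1 and v_seat below 0.009 m and angle between the y axis of roller_1 and the y axis of v_stand, either way round below 0.06 rad and distance between the grasp point and roller_1_end_a below 0.05 m and angle between the y axis of roller_1_end_a and the y axis of roller_1, either way round above 0.032 rad and x of roller_1_end_a in the frame of v_stand below -0.002 m) or (distance between roller_1 and v_seat below 0.009 m and angle between the y axis of roller_1 and the y axis of v_stand, either way round below 0.06 rad and distance between the grasp point and roller_1_end_b below 0.05 m and angle between the y axis of roller_1_end_b and the y axis of roller_1, either way round above 0.032 rad and x of roller_1_end_b in the frame of v_stand below -0.002 m) or (distance between roller_2 and v_seat below 0.009 m and angle between the y axis of roller_2 and the y axis of v_stand, either way round below 0.06 rad and distance between the grasp point and roller_2_end_a below 0.05 m and angle between the y axis of roller_2_end_a and the y axis of roller_2, either way round above 0.032 rad and x of roller_2_end_a in the frame of v_stand below -0.002 m) or (distance between roller_2 and v_seat below 0.009 m and angle between the y axis of roller_2 and the y axis of v_stand, either way round below 0.06 rad and distance between the grasp point and roller_2_end_b below 0.05 m and angle between the y axis of roller_2_end_b and the y axis of roller_2, either way round above 0.032 rad and x of roller_2_end_b in the frame of v_stand below -0.002 m))), for 0.02 s.
At the end, for the whole second after the job is handed in: One roller rests in the V-blocks (within 9 mm of v_seat, in line within 0.06 rad) with its shell left askew on its axle by over 0.03 rad (end 2.1 mm over; only the worn one can); the other is fully home in the bracket's slots (4 mm in height, 5 mm across, 14 mm endways, 0.05 rad); both at rest (((x of roller_1 in the frame of feed_bracket between -0.005 and 0.005 m and y of roller_1 in the frame of feed_bracket between -0.014 and 0.014 m and z of roller_1 in the frame of feed_bracket between 0.051 and 0.059 m and angle between the y axis of roller_1 and the y axis of feed_bracket, either way round below 0.05 rad and linear speed of each of roller_1, roller_2 below 0.03 m/s and distance between roller_2 and v_seat below 0.009 m and angle between the y axis of roller_2 and the y axis of v_stand, either way round below 0.06 rad and angle between the y axis of roller_2_end_a and the y axis of roller_2, either way round above 0.03 rad) or (x of roller_2 in the frame of feed_bracket between -0.005 and 0.005 m and y of roller_2 in the frame of feed_bracket between -0.014 and 0.014 m and z of roller_2 in the frame of feed_bracket between 0.051 and 0.059 m and angle between the y axis of roller_2 and the y axis of feed_bracket, either way round below 0.05 rad and linear speed of each of roller_2, roller_1 below 0.03 m/s and distance between roller_1 and v_seat below 0.009 m and angle between the y axis of roller_1 and the y axis of v_stand, either way round below 0.06 rad and angle between the y axis of roller_1_end_a and the y axis of roller_1, either way round above 0.03 rad))); the robot touches nothing.
It fails at once if a bystander (spanner, tape roll, mug, glue bottle, glue pot or wedge) is shifted by more than 30 mm (distance of any of spanner_17, tape_roll, tea_mug, glue_bottle, glue_pot, wedge_1 from where it was at the start of the episode above 0.03 m).
It also fails if it takes over 72 s, if anything falls off the work surface, if the arm or the gripper's body presses on something with over 40 N, if the wrist force passes 120 N, or if a joint passes its speed limit or range.

## Working session

There is one attempt and no reset: what is moved stays moved. The work goes in short steps, Python scripts to look and compute and a tool call to move; the robot and the scene stay as the last step left them, time stands still between calls to the robot, and variables do not carry over. Pictures are saved under pics/ and viewed, and the job is handed in when it is done.

Besides the shell and the picture viewer there is one more tool, called after ">>>" as name(argument=value, ...) on one line, values as JSON. drive_tool: Moves the arm, as the interface text tells. Its arguments: {"type":"object","properties":{"targets":{"type":"array"},"newtons":{"type":"number"}},"required":["targets"]}

```bash
ls; mkdir -p pics
cat > h.py <<'E'
import numpy as np, cv2
from plant import robot
from scipy.spatial.transform import Rotation as R
np.set_printoptions(precision=4,suppress=True)
def shot(n,f):
    im=robot.grab_frame(n); cv2.imwrite('pics/'+f,im[:,:,::-1]); return im
E
python3 - <<'E'
from h import *
s=robot.observe(); print(s)
for c in ['top','side','wrist']:
    shot(c,c+'0.png'); k=robot.calibration(c); print(c,k['mtx'],k['T'])
for n in ['roller_1','rack','v_stand','feed_bracket']:
    for c in ['top','side']:
        print(n,c,[(r['score'],np.array(r['centre'])) for r in robot.place_of(n,c)][:4])
print(robot.observe()['clock'])
E
```

```text
pics
{'clock': 0.0, 'joint_pos': array([ 1.2129,  0.2212,  1.5276, -0.    ,  1.3947, -0.1261]), 'joint_velocities': array([-0.0009,  0.0013,  0.0002,  0.0003,  0.0001, -0.0014]), 'tau': array([  0.0013, -49.6877, -38.9411,  -0.0001,   0.0106,   0.    ]), 'tcp_pos': array([0.1434, 0.6077, 0.2038]), 'tcp_rot': array([-0.3632, -3.1201,  0.003 ]), 'contact_force': array([-0.0376, -0.3295, -0.7083]), 'moment': array([-0.0022,  0.0196,  0.0203]), 'opening': 0.9994335758124605}
top [[416.6813   0.     283.1151]
 [  0.     416.6813 208.166 ]
 [  0.       0.       1.    ]] [[ 0.0012 -0.982   0.189   0.3203]
 [-1.     -0.0015 -0.0015  0.2074]
 [ 0.0018 -0.189  -0.982   1.2593]
 [ 0.      0.      0.      1.    ]]
side [[402.2398   0.     278.6915]
 [  0.     402.2398 209.1176]
 [  0.       0.       1.    ]] [[-0.9987 -0.0309  0.0403  0.5156]
 [-0.0508  0.6095 -0.7911  1.1633]
 [-0.0001 -0.7922 -0.6103  0.8096]
 [ 0.      0.      0.      1.    ]]
wrist [[331.9717   0.     281.4587]
 [  0.     331.9717 205.9563]
 [  0.       0.       1.    ]] [[ 0.2298  0.9198  0.318   0.0599]
 [ 0.9732 -0.2172 -0.075   0.628 ]
 [ 0.0001  0.3267 -0.9451  0.3737]
 [ 0.      0.      0.      1.    ]]
roller_1 top [(0.67, array([0.4716, 0.377 , 0.0521])), (0.57, array([0.5822, 0.3556, 0.0483])), (0.24, array([0.4988, 0.0993, 0.0558]))]
roller_1 side [(0.87, array([0.5798, 0.3552, 0.0518])), (0.6, array([0.4706, 0.3753, 0.0472]))]
rack top []
rack side [(0.61, array([0.5279, 0.3629, 0.0027]))]
v_stand top [(0.72, array([ 0.5022,  0.1013, -0.0025]))]
v_stand side [(0.6, array([ 0.5013,  0.0943, -0.0016]))]
feed_bracket top [(0.68, array([ 0.4526, -0.1511, -0.0023]))]
feed_bracket side [(0.61, array([0.4883, 0.4471, 0.0506])), (0.59, array([ 0.4513, -0.1517, -0.0017]))]
0.55
```

View pics/top0.png

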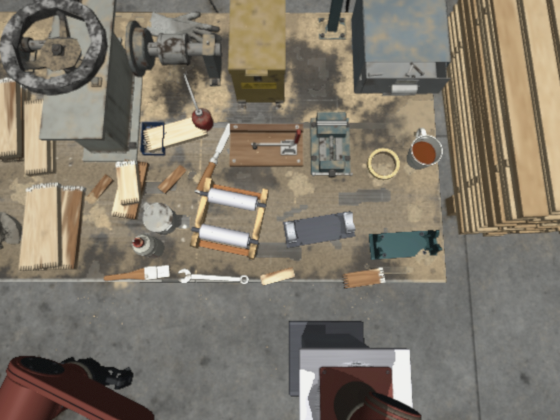

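View pics/side0.png

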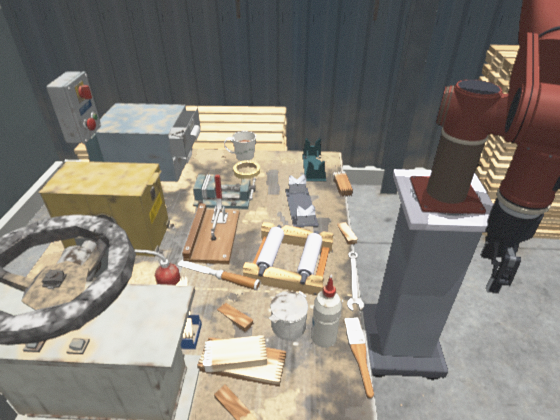

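Run:
```python
from h import *
for n in ['roller_1_end_a','v_seat','bracket_seat']:
    for c in ['top','side']:
        print(n,c,[(r['score'],np.array(r['centre'])) for r in robot.place_of(n,c)][:6])
im=cv2.imread('pics/top0.png'); cv2.imwrite('pics/tz.png',cv2.resize(im[170:280,180:450],None,fx=2.96,fy=2.96,interpolation=cv2.INTER_CUBIC))
im=cv2.imread('pics/side0.png'); cv2.imwrite('pics/sz.png',cv2.resize(im[130:330,200:380],None,fx=3,fy=3,interpolation=cv2.INTER_CUBIC))
```

```text
roller_1_end_a top [(0.74, array([0.5951, 0.4236, 0.0494])), (0.66, array([0.5661, 0.2854, 0.0504])), (0.66, array([ 0.7032, -0.1037, -0.0021])), (0.32, array([0.4568, 0.3128, 0.051 ]))]
roller_1_end_a side [(0.77, array([0.5978, 0.4262, 0.0474]))]
v_seat top [(0.67, array([0.4998, 0.0982, 0.0526])), (0.52, array([0.5263, 0.5736, 0.0001]))]
v_seat side [(0.57, array([0.4996, 0.0993, 0.0555])), (0.22, array([0.4385, 0.594 , 0.0025]))]
bracket_seat top [(0.62, array([ 0.4514, -0.1565,  0.0523]))]
bracket_seat side [(0.57, array([ 0.4522, -0.1564,  0.0578])), (0.33, array([ 0.5257,  0.5718, -0.0016]))]
```

View pics/tz.png

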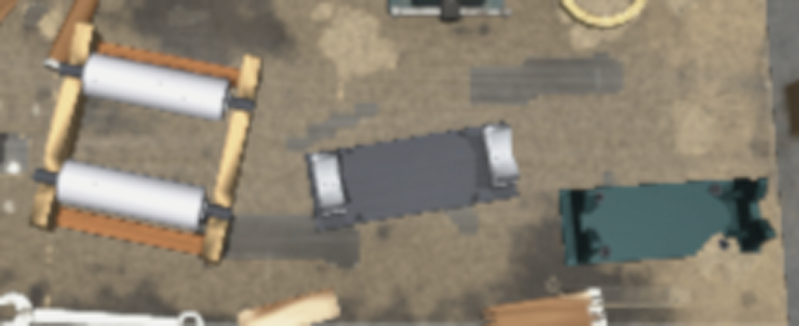

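View pics/sz.png

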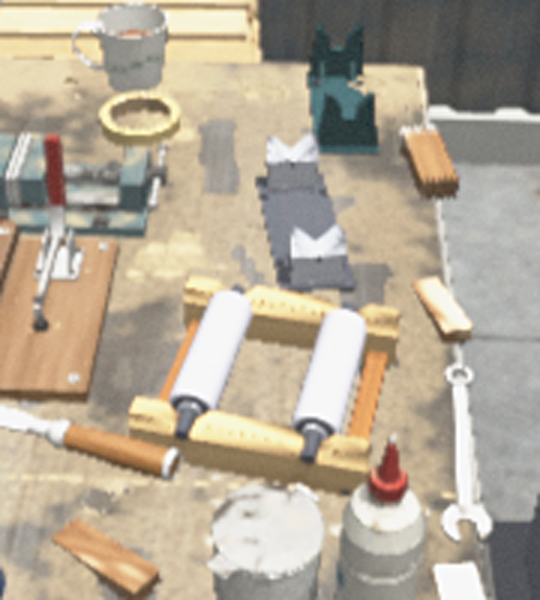

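View pics/wrist0.png

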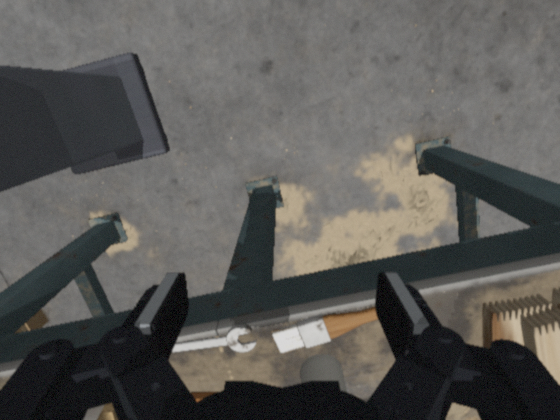

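```bash
cat >> h.py <<'E'
def ray(c,u,v,z,k=None):
    k=k or robot.calibration(c); d=k['T'][:3,:3]@np.linalg.inv(k['mtx'])@[u,v,1]; o=k['T'][:3,3]
    return o+d*(z-o[2])/d[2]
def tri(c1,p1,c2,p2,k1=None,k2=None):
    A=[];b=[]
    M=np.zeros((3,3));q=np.zeros(3)
    for c,p,k in((c1,p1,k1),(c2,p2,k2)):
        k=k or robot.calibration(c);d=k['T'][:3,:3]@np.linalg.inv(k['mtx'])@[p[0],p[1],1];d/=np.linalg.norm(d);P=np.eye(3)-np.outer(d,d);M+=P;q+=P@k['T'][:3,3]
    return np.linalg.solve(M,q)
E
python3 - <<'E'
from h import *
t=lambda X,Y:(180+X/2.96,170+Y/2.96)
s=lambda X,Y:(200+X/3,130+Y/3)
for nm,a,b,z in [('far',(90,76),(222,100),.06),('near',(62,182),(203,209),.06),('vst',(328,182),(501,153),.065),('brk',(575,228),(750,217),.08)]:
    A=ray('top',*t(*a),z);B=ray('top',*t(*b),z);d=A-B;print(nm,A,B,(A+B)/2,np.degrees(np.arctan2(d[1],d[0])))
print('tri far axle end +y',tri('top',t(52,65),'side',s(185,432)),'near axle end +y',tri('top',t(40,176),'side',s(312,455)))
for n in ['glue_bottle','glue_pot','spanner_17','wedge_1','tea_mug','tape_roll']:
    for c in ['top','side']: print(n,c,[(r['score'],np.array(r['centre'])) for r in robot.place_of(n,c)][:2])
E
```

```text
far [0.5883 0.4199 0.06  ] [0.5641 0.2882 0.06  ] [0.5762 0.354  0.06  ] 79.59891330608356
near [0.4819 0.4437 0.06  ] [0.4556 0.3052 0.06  ] [0.4688 0.3744 0.06  ] 79.23260059956331
vst [0.4816 0.1833 0.065 ] [0.5105 0.0136 0.065 ] [0.4961 0.0985 0.065 ] 99.66024799540047
brk [ 0.4356 -0.0527  0.08  ] [ 0.4463 -0.2209  0.08  ] [ 0.441  -0.1368  0.08  ] 93.66400605689697
tri far axle end +y [0.5973 0.4589 0.0577] near axle end +y [0.4885 0.4688 0.0456]
glue_bottle top [(0.64, array([ 0.4385,  0.5912, -0.0037]))]
glue_bottle side [(0.76, array([0.4382, 0.5943, 0.0011])), (0.56, array([ 0.7047, -0.0966,  0.0008]))]
glue_pot top [(0.73, array([0.5287, 0.5703, 0.0016]))]
glue_pot side [(0.96, array([ 0.52 ,  0.573, -0.001]))]
spanner_17 top [(0.67, array([ 0.3569,  0.4134, -0.0028]))]
spanner_17 side [(0.84, array([ 0.3541,  0.4139, -0.004 ]))]
wedge_1 top [(0.8, array([0.3616, 0.2225, 0.004 ]))]
wedge_1 side [(0.6, array([0.3549, 0.2243, 0.002 ]))]
tea_mug top [(0.81, array([ 0.7346, -0.2088,  0.0009])), (0.28, array([0.3578, 0.223 , 0.0041]))]
tea_mug side [(0.65, array([ 0.7349, -0.2118, -0.006 ])), (0.54, array([ 0.4501, -0.1514, -0.0038]))]
tape_roll top [(0.76, array([ 0.7009, -0.1039, -0.0049]))]
tape_roll side [(0.74, array([ 0.7044, -0.0966,  0.0021]))]
```

```bash
cat >> h.py <<'E'
def Rt(yaw): # yaw of tool y in deg, pointing down
    a=np.radians(yaw); y=np.array([np.cos(a),np.sin(a),0]); z=np.array([0,0,-1.]); return np.column_stack([np.cross(y,z),y,z])
def go(x,y,z,yaw):
    s=robot.observe(); R0=R.from_rotvec(s['tcp_rot']).as_matrix(); 
    d=R0.T@(np.array([x,y,z])-s['tcp_pos'])*1000; w=R.from_matrix(R0.T@Rt(yaw)).as_rotvec(degrees=True)
    print('shift',d.round(1),'turn',w.round(2),'rows',np.linalg.norm(d)/41.7,np.linalg.norm(w)/7.16,'clk',s['clock'],'tcp',s['tcp_pos'],'F',s['contact_force'],'op',s['opening'])
E
python3 - <<'E'
from h import *
go(.471,.376,.25,-10.5)
E
```

```text
shift [-372.  -150.9  -45.1] turn [-0.   -0.   87.22] rows 9.68762014320567 12.181494653024119 clk 1.45 tcp [0.1436 0.6083 0.2049] F [0.3549 0.2401 0.0474] op 0.9968039478211458
```

>>> drive_tool(targets=[[0, [-30, -10, -45], [0, 0, 10]], [0, [-372, -151, -45], [0, 0, 87.2]], [0, [-372, -151, -45], [0, 0, 87.2]], [0, [-372, -151, -45], [0, 0, 87.2]], [0, [-372, -151, -45], [0, 0, 87.2]], [0, [-372, -151, -45], [0, 0, 87.2]], [0, [-372, -151, -45], [0, 0, 87.2]], [0, [-372, -151, -45], [0, 0, 87.2]]])

```text
clock: 2.12
tcp_pos: [0.4024, 0.4246, 0.2478]
tcp_rot: [1.823, 2.559, 0.001]
contact_force: [0.5, 0.8, 0.0]
opening: 0.999
```

Run:
```python
from h import *
go(.471,.376,.25,-10.5)
```

```text
shift [-68.3  49.   -2.2] turn [ 0.03 -0.02 29.58] rows 2.016451419562258 4.131028822087967 clk 2.1167 tcp [0.4024 0.4246 0.2478] F [0.5318 0.7707 0.0128] op 0.9985069037983688
```

>>> drive_tool(targets=[[0, [-68, 49, -2], [0, 0, 29.6]], [0, [-68, 49, -2], [0, 0, 29.6]], [0, [-68, 49, -2], [0, 0, 29.6]], [0, [-68, 49, -2], [0, 0, 29.6]], [0, [-68, 49, -2], [0, 0, 29.6]], [0, [-68, 49, -2], [0, 0, 29.6]]])

```text
clock: 2.62
tcp_pos: [0.4699, 0.378, 0.2494]
tcp_rot: [-2.407, -2.018, 0.0]
contact_force: [0.5, 0.8, 1.1]
opening: 0.999
```

Run:
```python
from h import *
shot('wrist','w1.png'); 
for n in ['roller_1','roller_1_end_a']: print(n,[(r['score'],np.array(r['centre'])) for r in robot.place_of(n,'wrist')][:4])
go(.471,.376,.25,-10.5)
```

```text
roller_1 [(0.63, array([0.5803, 0.3537, 0.0497])), (0.62, array([0.471 , 0.3756, 0.0479])), (0.39, array([0.4579, 0.3122, 0.0468]))]
roller_1_end_a [(0.73, array([0.5979, 0.4275, 0.0475])), (0.57, array([0.5692, 0.2881, 0.0534]))]
shift [-2.2  2.1 -0.5] turn [ 0.   -0.    0.54] rows 0.0740178454048437 0.07488532117672114 clk 2.7667 tcp [0.4694 0.3786 0.2495] F [0.0394 0.1451 1.3316] op 1.0022438856979237
```

View pics/w1.png

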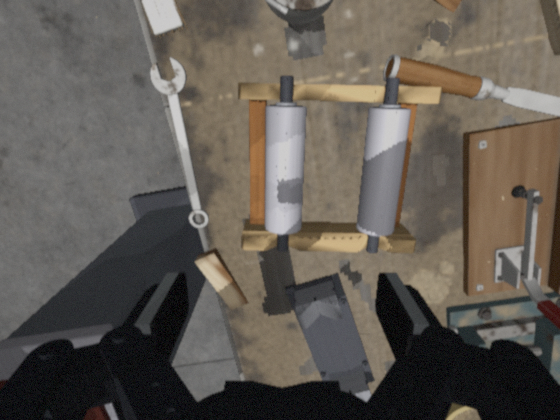

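Run:
```python
from h import *
k=robot.calibration('wrist')
for a,b in [((287,80),(283,246)),((391,82),(373,248)),((286,104),(283,230))]:
    A=ray('',*a,.052,k);B=ray('',*b,.052,k);d=A-B;print(A,B,(A+B)/2,np.linalg.norm(d),np.degrees(np.arctan2(d[1],d[0])))
go(.4705,.3755,.032,-10.5)
```

```text
[0.4901 0.4724 0.052 ] [0.4535 0.2863 0.052 ] [0.4718 0.3794 0.052 ] 0.18961264634246972 78.8682474507889
[0.5959 0.4518 0.052 ] [0.5614 0.2647 0.052 ] [0.5786 0.3582 0.052 ] 0.19028052086560496 79.5741927797146
[0.485  0.4492 0.052 ] [0.4571 0.3072 0.052 ] [0.4711 0.3782 0.052 ] 0.14465971588985835 78.86167291497402
shift [ -2.8   1.6 217.5] turn [ 0.   -0.    0.54] rows 5.215338504229214 0.07488532117672114 clk 2.7667 tcp [0.4694 0.3786 0.2495] F [0.0394 0.1451 1.3316] op 1.0022438856979237
```

Run:
```python
from h import *
k=robot.calibration('wrist')
t=lambda X,Y:(180+X/2.96,170+Y/2.96)
kt=robot.calibration('top')
yh=np.array([np.cos(np.radians(79.5)),np.sin(np.radians(79.5))]);xh=np.array([yh[1],-yh[0]])
c=np.array([.526,.3655])
for z in (0,.01,.02,.03,.04,.05):
    print(z,[(round((ray('',*p,z,kk)[:2]-c)@xh*1000),round((ray('',*p,z,kk)[:2]-c)@yh*1000)) for p,kk in [((250,165),k),((266,165),k),((257,120),k),((257,210),k),(t(130,222),kt),(t(130,240),kt)]])
im=cv2.imread('pics/w1.png');cv2.imwrite('pics/w1z.png',cv2.resize(im[60:270,220:460],None,fx=3.2,fy=2.8,interpolation=cv2.INTER_CUBIC))
```

```text
0 [(-100, -2), (-79, -2), (-90, 54), (-92, -63), (-79, 5), (-97, 1)]
0.01 [(-99, 0), (-79, 0), (-89, 55), (-91, -60), (-80, 3), (-98, -1)]
0.02 [(-98, 2), (-79, 2), (-89, 56), (-90, -56), (-81, 1), (-98, -2)]
0.03 [(-97, 4), (-78, 4), (-88, 56), (-90, -53), (-81, 0), (-99, -4)]
0.04 [(-96, 6), (-78, 7), (-87, 57), (-89, -49), (-82, -2), (-100, -5)]
0.05 [(-95, 9), (-77, 9), (-87, 58), (-88, -45), (-83, -3), (-100, -7)]
```

View pics/w1z.png

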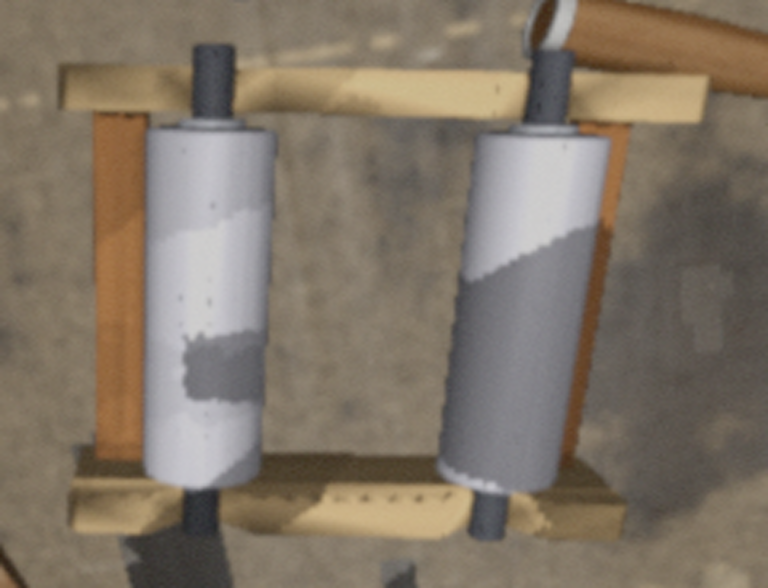

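>>> drive_tool(targets=[[0, [-2, 1.5, 40], [0, 0, 0.5]], [0, [-2, 1.5, 80], [0, 0, 0.5]], [0, [-2, 1.5, 120], [0, 0, 0.5]], [0, [-2, 1.5, 160], [0, 0, 0.5]], [0, [-2, 1.5, 190], [0, 0, 0.5]], [0, [-2, 1.5, 210], [0, 0, 0.5]], [0.2, [-2, 1.5, 217], [0, 0, 0.5]], [0.2, [-2, 1.5, 217], [0, 0, 0.5]]], newtons=40)

```text
clock: 3.43
tcp_pos: [0.469, 0.3753, 0.0302]
tcp_rot: [-2.416, -2.007, 0.007]
contact_force: [0.1, -1.0, 0.7]
opening: 0.806
```

Run:
```python
from h import *
shot('wrist','w2.png'); 
go(.471,.377,.032,-10.5)
```

```text
shift [0.9 0.3 0.3] turn [-0.04  0.03 -0.08] rows 0.02505410196817993 0.013046180387485517 clk 3.4833 tcp [0.4705 0.3761 0.0323] F [0.2705 0.9166 1.3421] op 0.7984879134554685
```

View pics/w2.png

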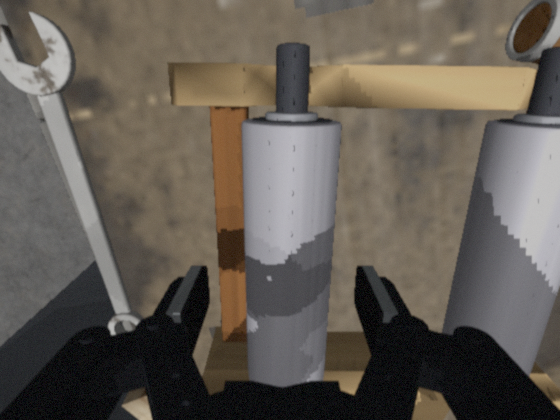

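>>> drive_tool(targets=[[0.6, [0, 0, 0], [0, 0, 0]], [0.6, [0, 0, 0], [0, 0, 0]], [0.6, [0, 0, 0], [0, 0, 0]], [0.6, [0, 0, 0], [0, 0, 0]], [0.6, [0, 0, -10], [0, 0, 0]], [0.6, [0, 0, -40], [0, 0, 0]], [0.6, [0, 0, -80], [0, 0, 0]], [0.6, [0, 0, -110], [0, 0, 0]]], newtons=50)

```text
clock: 4.15
tcp_pos: [0.4708, 0.3759, 0.1453]
tcp_rot: [-2.418, -2.005, -0.001]
contact_force: [1.2, 0.1, 0.4]
opening: 0.4
```

Run:
```python
from h import *
shot('wrist','w3.png'); 
go(.5,.0985,.14,9.7)
```

```text
shift [-270.2   76.8   11.4] turn [  0.55  -0.35 -20.37] rows 6.741882772510798 2.846153236316885 clk 4.2 tcp [0.4745 0.3782 0.1529] F [2.3859 1.2816 3.9239] op 0.40269253005554567
```

View pics/w3.png

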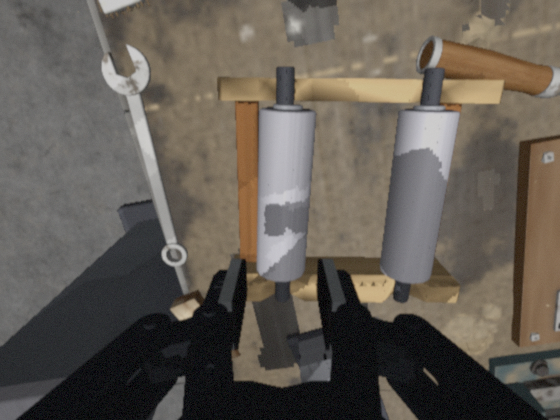

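Run:
```python
from h import *
k=robot.calibration('wrist')
for a,b in [((285,66),(283,300)),((286,108),(283,275))]:
    A=ray('',*a,.052,k);B=ray('',*b,.052,k);d=A-B;print(A,B,(A+B)/2,np.linalg.norm(d),np.degrees(np.arctan2(d[1],d[0])))
go(.471,.376,.03,-10.7)
```

```text
[0.4957 0.4798 0.052 ] [0.4563 0.2775 0.052 ] [0.476  0.3786 0.052 ] 0.2060470659327581 78.9930373503475
[0.4909 0.4497 0.052 ] [0.4613 0.3041 0.052 ] [0.4761 0.3769 0.052 ] 0.14859578631288664 78.50574934319388
shift [ -3.7  -4.  122.8] turn [ 0.48 -0.44  0.03] rows 2.9481319064641407 0.09090014284870931 clk 4.2 tcp [0.4745 0.3782 0.1529] F [2.3859 1.2816 3.9239] op 0.40269253005554567
```

>>> drive_tool(targets=[[0.1, [0, 0, 0], [0, 0, 0]], [0.1, [0, 0, 0], [0, 0, 0]], [0.1, [0, 0, 0], [0, 0, 0]], [0.1, [0, 0, 10], [0, 0, 0]], [0.1, [0, 0, 45], [0, 0, 0]], [0.1, [0, 0, 85], [0, 0, 0]], [0.1, [0, 0, 105], [0, 0, 0]], [0.3, [0, 0, 112], [0, 0, 0]]], newtons=50)

```text
clock: 4.87
tcp_pos: [0.4661, 0.3729, 0.0232]
tcp_rot: [-2.417, -2.004, 0.018]
contact_force: [-0.1, 0.7, -1.0]
opening: 0.781
```

>>> drive_tool(targets=[[0.7, [0, 0, 0], [0, 0, 0]], [0.7, [0, 0, 0], [0, 0, 0]], [0.7, [0, 0, 0], [0, 0, 0]], [0.7, [0, 0, 0], [0, 0, 0]], [0.7, [0, 0, 0], [0, 0, 0]], [0.7, [0, 0, 0], [0, 0, 0]]], newtons=50)

```text
clock: 5.37
tcp_pos: [0.4723, 0.3763, 0.0317]
tcp_rot: [2.418, 2.004, 0.005]
contact_force: [4.0, -1.3, -2.3]
opening: 0.421
```

>>> drive_tool(targets=[[0.7, [0, 0, 0], [0, 0, 0]], [0.7, [0, 0, -10], [0, 0, 0]], [0.7, [0, 0, -20], [0, 0, 0]], [0.7, [0, 0, -20], [0, 0, 0]]], newtons=50)

```text
clock: 5.7
tcp_pos: [0.4711, 0.3766, 0.0523]
tcp_rot: [-2.418, -2.005, -0.002]
contact_force: [0.7, 0.1, -7.7]
opening: 0.421
```

Run:
```python
from h import *
shot('wrist','w4.png'); 
go(.5,.0985,.14,9.7)
```

```text
shift [-267.8   79.9  -88.7] turn [  0.06  -0.07 -20.36] rows 7.03004102176743 2.8439992200990805 clk 5.75 tcp [0.4712 0.3765 0.0516] F [-0.2278  0.4544 -7.8426] op 0.4221973694975792
```

View pics/w4.png

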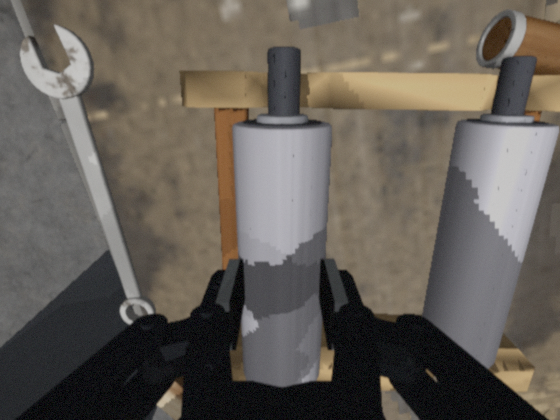

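>>> drive_tool(targets=[[0.7, [0, 0, -40], [0, 0, 0]], [0.7, [-20, 5, -80], [0, 0, 0]], [0.7, [-60, 18, -89], [0, 0, -6]], [0.7, [-100, 30, -89], [0, 0, -13]], [0.7, [-140, 42, -89], [0, 0, -20.3]], [0.7, [-180, 54, -89], [0, 0, -20.3]], [0.7, [-218, 65, -89], [0, 0, -20.3]], [0.7, [-250, 75, -89], [0, 0, -20.3]]])

```text
clock: 6.42
tcp_pos: [0.499, 0.1148, 0.1411]
tcp_rot: [2.025, 2.399, 0.004]
contact_force: [0.7, -0.3, 1.0]
opening: 0.303
```

>>> drive_tool(targets=[[0.7, [-17, 0, 0], [0, 0, 0]], [0.7, [-17, 0, 0], [0, 0, 0]], [0.7, [-17, 0, 0], [0, 0, 0]]])

```text
clock: 6.67
tcp_pos: [0.502, 0.099, 0.1406]
tcp_rot: [2.03, 2.396, 0.003]
contact_force: [0.1, 0.9, 0.1]
opening: 0.301
```

Run:
```python
from h import *
shot('wrist','w5.png'); shot('side','s5.png'); 
for n in ['v_stand','v_seat','roller_1','roller_1_end_a']:
  for c in ['wrist','side']: print(n,c,[(r['score'],np.array(r['centre'])) for r in robot.place_of(n,c)][:3])
go(.5,.0985,.10,9.7)
im=cv2.imread('pics/s5.png'); cv2.imwrite('pics/s5z.png',cv2.resize(im[120:300,220:400],None,fx=3.3,fy=3.3,interpolation=cv2.INTER_CUBIC))
```

```text
v_stand wrist [(0.65, array([0.5003, 0.0966, 0.0027]))]
v_stand side [(0.86, array([ 0.4999,  0.0925, -0.0034])), (0.55, array([0.4546, 0.3033, 0.0473]))]
v_seat wrist [(0.87, array([0.5034, 0.1017, 0.0536]))]
v_seat side [(0.94, array([0.4987, 0.1002, 0.0554])), (0.24, array([0.3577, 0.2235, 0.0018])), (0.23, array([0.5834, 0.3567, 0.05  ]))]
roller_1 wrist []
roller_1 side [(0.62, array([0.5819, 0.3535, 0.0493])), (0.56, array([0.4694, 0.3688, 0.0477]))]
roller_1_end_a wrist []
roller_1_end_a side [(0.83, array([0.5969, 0.4259, 0.0503])), (0.72, array([0.5664, 0.2845, 0.0522])), (0.7, array([ 0.5007,  0.0946, -0.0004]))]
shift [-1.4 -1.3 39.3] turn [-0.01 -0.   -0.02] rows 0.9445403458213031 0.0031548093943154316 clk 7.1667 tcp [0.5011 0.1001 0.1393] F [ 0.0234 -0.1757  0.2626] op 0.3030741379668374
```

View pics/w5.png

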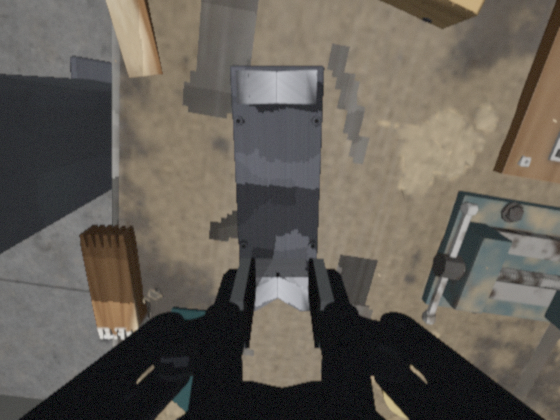

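View pics/s5z.png

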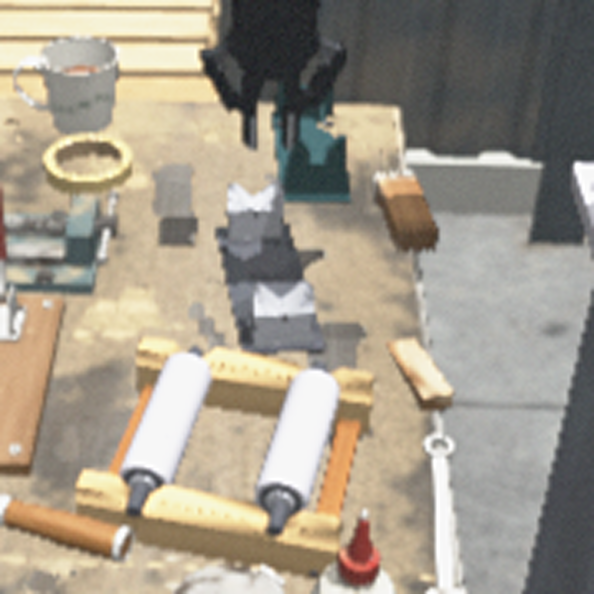

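Run:
```python
from h import *
k=robot.calibration('wrist')
for a,b,z in [((277,86),(281,290),.045),((231,67),(323,67),.008),((277,69),(281,305),.045)]:
    A=ray('',*a,z,k);B=ray('',*b,z,k);d=A-B;print(A,B,(A+B)/2,np.linalg.norm(d),np.degrees(np.arctan2(d[1],d[0])))
im=cv2.imread('pics/w5.png');cv2.imwrite('pics/w5z.png',cv2.resize(im[55:325,200:350],None,fx=2.2*2,fy=2.2,interpolation=cv2.INTER_CUBIC))
go(.4705,.3705,.14,-10.5)
```

```text
[0.4816 0.1872 0.045 ] [0.5142 0.0134 0.045 ] [0.4979 0.1003 0.045 ] 0.17688857269091157 100.61905770856916
[0.4406 0.196  0.008 ] [0.5166 0.2089 0.008 ] [0.4786 0.2025 0.008 ] 0.0771055516511186 -170.32688171736953
[0.4797 0.1988 0.045 ] [ 0.5169 -0.0027  0.045 ] [0.4983 0.0981 0.045 ] 0.20496428251496746 100.47335583344861
shift [271.7  15.3  -0.6] turn [-0.01 -0.   20.18] rows 6.525319244979187 2.8183569036829246 clk 7.1667 tcp [0.5011 0.1001 0.1393] F [ 0.0234 -0.1757  0.2626] op 0.3030741379668374
```

View pics/w5z.png

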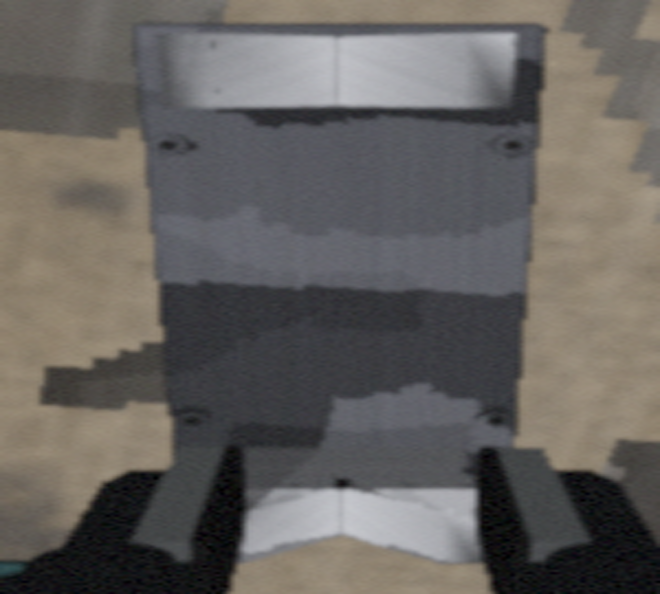

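>>> drive_tool(targets=[[0.3, [20, 0, -10], [0, 0, 0]], [0, [60, 0, -30], [0, 0, 6]], [0, [100, 5, -30], [0, 0, 13]], [0, [140, 10, -30], [0, 0, 20.2]], [0, [181, 12, -30], [0, 0, 20.2]], [0, [222, 15, -30], [0, 0, 20.2]], [0, [255, 15, -30], [0, 0, 20.2]], [0, [272, 15, -30], [0, 0, 20.2]]])

```text
clock: 7.83
tcp_pos: [0.469, 0.3749, 0.1694]
tcp_rot: [-2.412, -2.01, -0.002]
contact_force: [-0.5, -0.1, -0.2]
opening: 1.001
```

>>> drive_tool(targets=[[0.1, [0, 0, 0], [0, 0, 0]], [0.1, [0, 0, 0], [0, 0, 0]], [0.1, [0, 0, 0], [0, 0, 0]]])

```text
clock: 8.08
tcp_pos: [0.4704, 0.3695, 0.1691]
tcp_rot: [2.416, 2.007, -0.001]
contact_force: [1.0, -0.7, 0.1]
opening: 0.9
```

Run:
```python
from h import *
shot('wrist','w6.png')
for n in ['roller_1','roller_1_end_a']: print(n,[(r['score'],np.array(r['centre'])) for r in robot.place_of(n,'wrist')][:4])
go(.471,.372,.14,-10.5)
```

```text
roller_1 [(0.85, array([0.469 , 0.3713, 0.0464]))]
roller_1_end_a [(0.9, array([0.5988, 0.4264, 0.0488])), (0.66, array([0.571 , 0.2918, 0.053 ])), (0.42, array([0.501 , 0.0972, 0.    ]))]
shift [ 3.  -0.5 29.4] turn [ 0.    0.02 -0.18] rows 0.7093519267401701 0.024915413158077892 clk 8.2333 tcp [0.4709 0.3689 0.1694] F [ 0.2921 -0.187   0.6731] op 0.9017117690798179
```

View pics/w6.png

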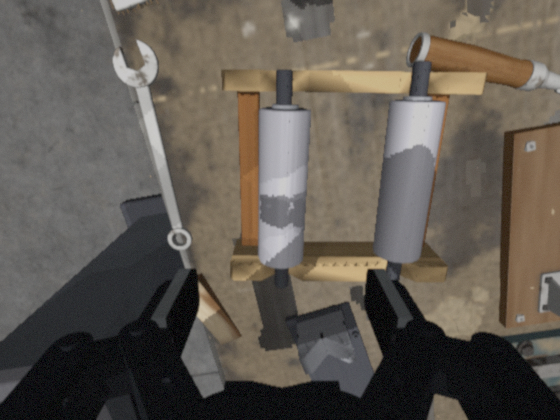

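Run:
```python
from h import *
k=robot.calibration('wrist')
for a,b,z in [((285,70),(281,287),.055),((285,108),(281,264),.06)]:
    A=ray('',*a,z,k);B=ray('',*b,z,k);d=A-B;print(A,B,(A+B)/2,np.linalg.norm(d),np.degrees(np.arctan2(d[1],d[0])))
# bar heights using w2 view saved pose unknown; w6 and w1z
k2=robot.calibration('top')
c=np.array([.526,.3655]);yh=np.array([np.cos(np.radians(79.5)),np.sin(np.radians(79.5))]);xh=np.array([yh[1],-yh[0]])
for z in (0,.01,.02,.03,.04): print(z,[round(float((ray('',*p,z,k)[:2]-c)@xh*1000),1) for p in [(239,150),(258,100),(241,220)]])
```

```text
[0.4909 0.4678 0.055 ] [0.4509 0.273  0.055 ] [0.4709 0.3704 0.055 ] 0.19892036546324926 78.37967372071495
[0.4857 0.4396 0.06  ] [0.4561 0.3008 0.06  ] [0.4709 0.3702 0.06  ] 0.14183999705246558 77.9892138907902
0 [-99.6, -78.9, -100.9]
0.01 [-98.3, -78.2, -99.5]
0.02 [-97.0, -77.5, -98.2]
0.03 [-95.7, -76.9, -96.9]
0.04 [-94.4, -76.2, -95.5]
```

>>> drive_tool(targets=[[0.15, [1, 0, 25], [0, 0, 0.5]], [0.15, [1, 0, 65], [0, 0, 0.5]], [0.15, [1, 0, 105], [0, 0, 0.5]], [0.15, [1, 0, 130], [0, 0, 0.5]], [0.15, [1, 0, 138], [0, 0, 0.5]], [0.15, [1, 0, 142], [0, 0, 0.5]], [0.15, [1, 0, 145], [0, 0, 0.5]], [0.3, [1, 0, 145], [0, 0, 0.5]]], newtons=110)

```text
clock: 8.9
tcp_pos: [0.4722, 0.3716, 0.0261]
tcp_rot: [2.426, 1.996, 0.004]
contact_force: [-0.6, -0.2, -0.2]
opening: 0.731
```

>>> drive_tool(targets=[[0.45, [0, 0, 0], [0, 0, 0]], [0.7, [0, 0, 0], [0, 0, 0]], [0.7, [0, 0, 0], [0, 0, 0]], [0.7, [0, 0, 0], [0, 0, 0]], [0.7, [0, 0, 0], [0, 0, 0]], [0.7, [0, 0, 0], [0, 0, 0]]], newtons=110)

```text
clock: 9.4
tcp_pos: [0.472, 0.3722, 0.0277]
tcp_rot: [2.425, 1.997, 0.005]
contact_force: [-3.4, -1.8, 10.1]
opening: 0.427
```

>>> drive_tool(targets=[[0.7, [0, 0, -4], [0, 0, 0]], [0.7, [0, 0, -12], [0, 0, 0]], [0.7, [0, 0, -25], [0, 0, 0]], [0.7, [0, 0, -42], [0, 0, 0]], [0.7, [0, 0, -62], [0, 0, 0]], [0.7, [0, 0, -80], [0, 0, 0]], [0.7, [0, 0, -92], [0, 0, 0]], [0.7, [0, 0, -96], [0, 0, 0]]])

```text
clock: 10.07
tcp_pos: [0.472, 0.372, 0.1236]
tcp_rot: [2.425, 1.996, 0.007]
contact_force: [0.4, 0.3, -7.4]
opening: 0.425
```

Run:
```python
from h import *
shot('wrist','w7.png')
go(.498,.099,.12,9.7)
```

```text
shift [-262.8   78.1    2.6] turn [  0.18  -0.11 -20.77] rows 6.57518023667757 2.901682820497636 clk 10.1167 tcp [0.4718 0.3719 0.123 ] F [ 0.4103  0.1479 -6.6619] op 0.43054859078425683
```

View pics/w7.png

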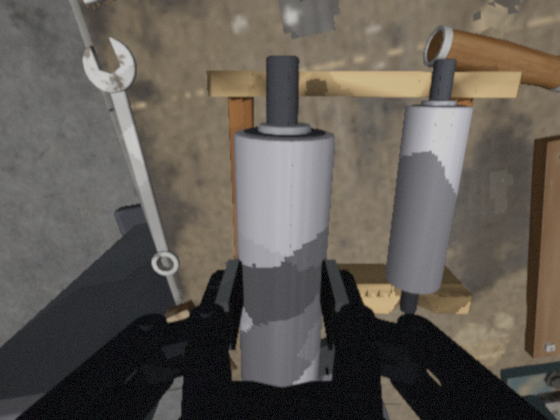

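>>> drive_tool(targets=[[0.7, [-10, 3, 0], [0, 0, -1]], [0.7, [-32, 9, 0], [0, 0, -4]], [0.7, [-62, 18, 0], [0, 0, -8]], [0.7, [-98, 29, 0], [0, 0, -12]], [0.7, [-136, 40, 0], [0, 0, -16]], [0.7, [-174, 52, 0], [0, 0, -19]], [0.7, [-208, 62, 0], [0, 0, -20.7]], [0.7, [-236, 70, 0], [0, 0, -20.7]]])

```text
clock: 10.78
tcp_pos: [0.4929, 0.1235, 0.1191]
tcp_rot: [-2.025, -2.4, 0.003]
contact_force: [0.4, 0.8, -7.5]
opening: 0.427
```

>>> drive_tool(targets=[[0.7, [-16, 1, 0], [0, 0, 0]], [0.7, [-24, 1, 0], [0, 0, 0]], [0.7, [-27, 1, 0], [0, 0, 0]], [0.7, [-27, 1, 0], [0, 0, 0]], [0.7, [-27, 1, 0], [0, 0, 0]]])

```text
clock: 11.2
tcp_pos: [0.499, 0.1006, 0.1199]
tcp_rot: [-2.026, -2.399, 0.0]
contact_force: [-0.2, 0.8, -8.3]
opening: 0.43
```

Run:
```python
from h import *
shot('wrist','w8.png')
go(.498,.099,.035,9.7)
```

```text
shift [-1.6 -1.3 85. ] turn [-0.04 -0.04 -0.02] rows 2.03985489578698 0.008006376031419675 clk 11.25 tcp [0.4991 0.1008 0.12  ] F [ 1.0112  0.3375 -8.0717] op 0.42535101100040085
```

View pics/w8.png

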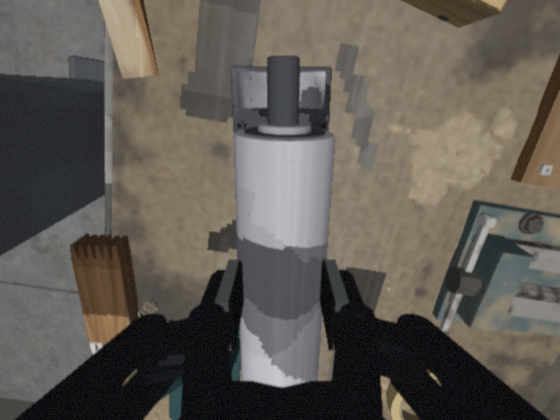

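>>> drive_tool(targets=[[0.7, [-1, -1, 10], [0, 0, 0]], [0.7, [-1, -1, 30], [0, 0, 0]], [0.7, [-1, -1, 52], [0, 0, 0]], [0.7, [-1, -1, 68], [0, 0, 0]], [0.7, [-1, -1, 77], [0, 0, 0]], [0.7, [-1, -1, 81], [0, 0, 0]], [0.7, [-1, -1, 84], [0, 0, 0]], [0.7, [-1, -1, 84], [0, 0, 0]]])

```text
clock: 11.92
tcp_pos: [0.499, 0.0988, 0.0364]
tcp_rot: [2.027, 2.4, 0.0]
contact_force: [0.1, 0.5, -6.1]
opening: 0.425
```

>>> drive_tool(targets=[[0.7, [0, 0, 1.5], [0, 0, 0]], [0.7, [0, 0, 3], [0, 0, 0]], [0.7, [0, 0, 3.5], [0, 0, 0]], [0.7, [0, 0, 3.5], [0, 0, 0]]])

```text
clock: 12.25
tcp_pos: [0.4991, 0.0985, 0.0337]
tcp_rot: [2.027, 2.399, 0.001]
contact_force: [-1.2, -0.8, -4.3]
opening: 0.427
```

Run:
```python
from h import *
shot('wrist','w9.png'); shot('side','s9.png')
im=cv2.imread('pics/s9.png'); cv2.imwrite('pics/s9z.png',cv2.resize(im[150:250,260:360],None,fx=5,fy=5,interpolation=cv2.INTER_CUBIC))
go(.498,.099,.035,9.7)
```

```text
shift [ 0.7 -1.  -1.4] turn [ 0.05  0.01 -0.08] rows 0.04423023180715261 0.012995734022390647 clk 12.35 tcp [0.4991 0.0985 0.0336] F [-2.2624 -1.2534 -1.6747] op 0.42674922453554853
```

View pics/w9.png

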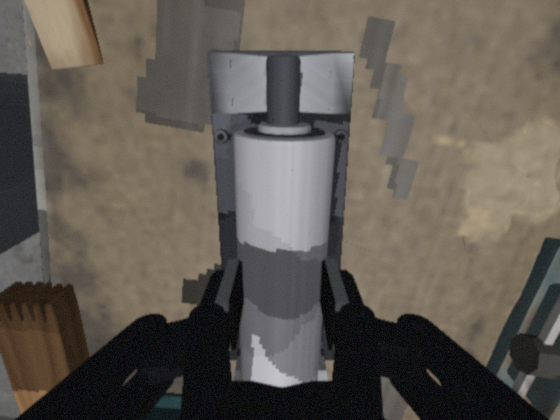

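View pics/s9z.png

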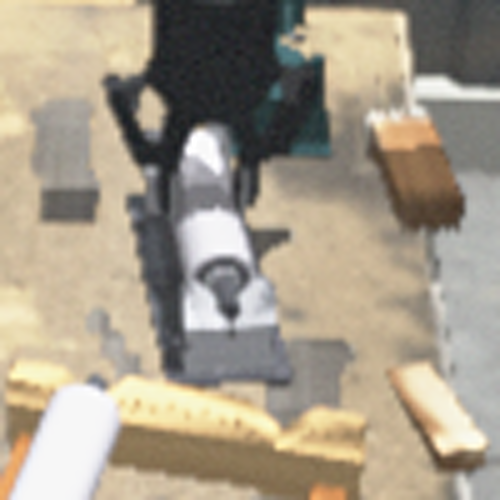

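>>> drive_tool(targets=[[0.35, [0, 0, 0], [0, 0, 0]], [0.35, [0, 0, 0], [0, 0, 0]], [0.35, [0, 0, 0], [0, 0, 0]], [0.35, [0, 0, 0], [0, 0, 0]], [0.35, [0, 0, 0], [0, 0, 0]], [0.35, [0, 0, 0], [0, 0, 0]]], newtons=20)

```text
clock: 12.85
tcp_pos: [0.4991, 0.0986, 0.0332]
tcp_rot: [2.027, 2.399, 0.001]
contact_force: [0.0, 0.4, 0.3]
opening: 0.647
```

Run:
```python
from h import *
shot('wrist','w10.png'); shot('top','t10.png')
for n in ['roller_1','roller_1_end_a']:
  for c in ['wrist','top']: print(n,c,[(r['score'],np.array(r['centre'])) for r in robot.place_of(n,c)][:5])
go(.498,.099,.035,9.7)
k=robot.calibration('wrist');print(k['T'])
```

```text
roller_1 wrist [(0.83, array([0.4959, 0.0981, 0.0538]))]
roller_1 top [(0.97, array([0.5811, 0.3557, 0.0493]))]
roller_1_end_a wrist []
roller_1_end_a top [(0.78, array([0.5947, 0.4251, 0.0504])), (0.67, array([0.5671, 0.2888, 0.0493]))]
shift [ 0.5 -0.6 -2.1] turn [-0.   -0.   -0.08] rows 0.054232262793011896 0.011069165910712017 clk 13.15 tcp [0.4987 0.0986 0.0329] F [ 0.3313 -0.5453 -0.0984] op 0.6496270042212655
[[ 0.9859  0.1581  0.054   0.4834]
 [ 0.1671 -0.932  -0.3217  0.1825]
 [-0.0006  0.3262 -0.9453  0.2025]
 [ 0.      0.      0.      1.    ]]
```

View pics/w10.png

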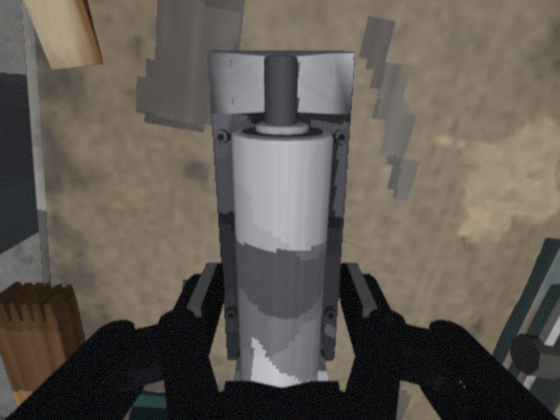

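Run:
```python
from h import *
k=robot.calibration('wrist')
c=np.array([.4985,.099]);a=np.radians(9.7);xh=np.array([np.cos(a),np.sin(a)]);yh=np.array([-xh[1],xh[0]])
for p,z in [((281,57),.060),((283,130),.077),((281,54),.045),((281,53),.05),((281,110),.045)]:
    q=ray('',*p,z,k)[:2]-c;print(p,q@xh*1000,q@yh*1000)
s=robot.observe();print((s['tcp_pos'][:2]-c)@xh,(s['tcp_pos'][:2]-c)@yh)
```

```text
(281, 57) -1.0392256358672805 97.65408452416776
(283, 130) -0.314616648982608 71.33316209975659
(281, 54) -1.06262544008149 100.19108101934476
(281, 53) -1.053447943245762 100.08791734709986
(281, 110) -1.105955165583443 76.83648933449524
0.00011686390054478616 -0.0004641738644761915
```

>>> drive_tool(targets=[[0.35, [-10, 0, 0], [0, 0, 0]], [0.35, [-30, 0, 0], [0, 0, 0]], [0.35, [-43, 0, 0], [0, 0, 0]], [0.35, [-47, 0, 0], [0, 0, 0]], [0.53, [-47, 0, 0], [0, 0, 0]], [0.53, [-47, 0, 0], [0, 0, 0]], [0.53, [-47, 0, 0], [0, 0, 0]], [0.53, [-47, 0, 0], [0, 0, 0]]], newtons=20)

```text
clock: 13.82
tcp_pos: [0.5068, 0.0516, 0.0331]
tcp_rot: [2.025, 2.4, -0.002]
contact_force: [0.4, -6.7, 0.5]
opening: 0.471
```

>>> drive_tool(targets=[[0.53, [0, 1, 0], [0, 0, 0]], [0.53, [0, 2, 0], [0, 0, 0]], [0.53, [0, 2, 0], [0, 0, 0]], [0.53, [0, 2, 0], [0, 0, 0]]])

```text
clock: 14.15
tcp_pos: [0.5075, 0.0519, 0.0326]
tcp_rot: [-2.025, -2.401, 0.005]
contact_force: [-2.9, -7.5, 2.6]
opening: 0.468
```

Run:
```python
from h import *
shot('wrist','w11.png')
go(.498,.099,.035,9.7)
```

```text
shift [48.  -1.4 -2.5] turn [-0.15  0.11  0.02] rows 1.1539914323200071 0.025807422187466095 clk 14.2 tcp [0.5074 0.0519 0.0326] F [-2.4406 -7.3244  1.5782] op 0.47438452250709956
```

View pics/w11.png

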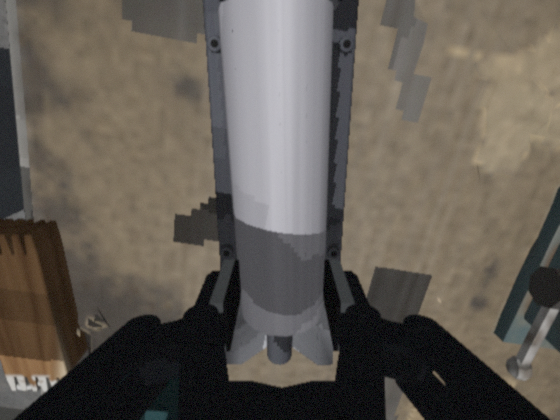

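Run:
```python
from h import *
k=robot.calibration('wrist')
c=np.array([.4985,.099]);a=np.radians(9.7);xh=np.array([np.cos(a),np.sin(a)]);yh=np.array([-xh[1],xh[0]])
for p,z in [((280,362),.055),((270,336),.045),((280,332),.075),((215,44),.012),((347,44),.012)]:
    q=ray('',*p,z,k)[:2]-c;print(p,q@xh*1000,q@yh*1000)
s=robot.observe();print((s['tcp_pos'][:2]-c)@xh,(s['tcp_pos'][:2]-c)@yh,s['moment'],s['contact_force'])
im=cv2.imread('pics/w11.png');cv2.imwrite('pics/w11z.png',cv2.resize(im[220:400,190:370],None,fx=3.3,fy=3.3,interpolation=cv2.INTER_CUBIC))
shot('side','s11.png');im=cv2.imread('pics/s11.png'); cv2.imwrite('pics/s11z.png',cv2.resize(im[130:250,260:380],None,fx=5,fy=5,interpolation=cv2.INTER_CUBIC))
```

```text
(280, 362) -0.9583158541066787 -105.97507371185654
(270, 336) -6.818742644946076 -96.68734523242635
(280, 332) -0.769036337062943 -68.72566539409121
(215, 44) -34.7858460396683 60.57036264010778
(347, 44) 33.64330320660859 60.56181496368409
0.0008767327572260966 -0.047956661838865974 [-1.1825  0.4368  0.1433] [-2.4406 -7.3244  1.5782]
```

View pics/w11z.png

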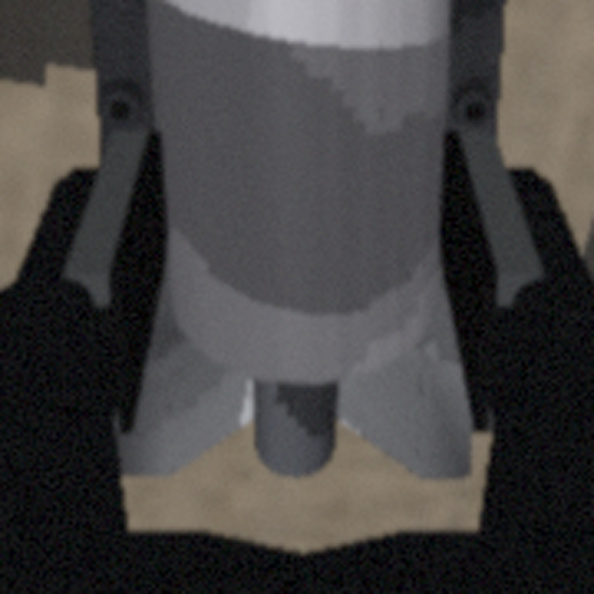

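View pics/s11z.png

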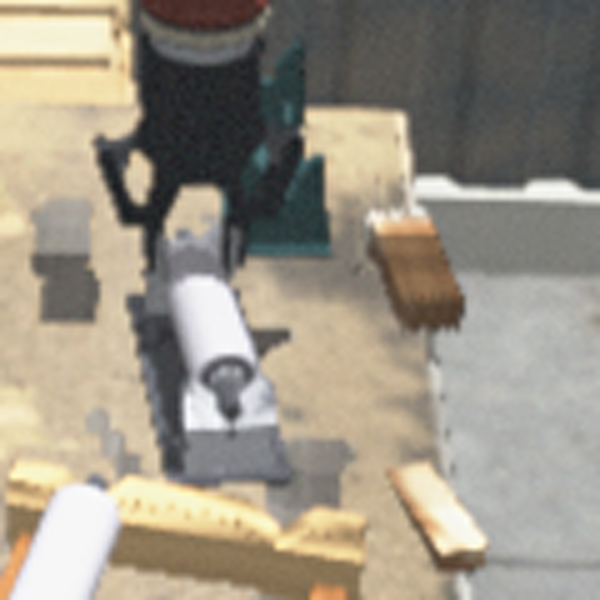

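>>> drive_tool(targets=[[0.5, [0, 2, 0], [0, 0, 0]], [0.5, [0, 2, 0], [0, 0, 0]], [0.5, [0, 2, 0], [0, 0, 0]], [0.5, [0, 2, 0], [0, 0, 0]]])

```text
clock: 14.58
tcp_pos: [0.51, 0.0533, 0.0327]
tcp_rot: [-2.026, -2.4, 0.001]
contact_force: [-2.2, -1.9, 1.4]
opening: 0.499
```

Run:
```python
from h import *
s=robot.observe();print(s['moment'],s['contact_force'],s['tcp_pos'],s['opening'])
```

```text
[-0.214   0.4291  0.0432] [-2.2122 -1.9302  1.4004] [0.51   0.0533 0.0327] 0.4987916285990859
```

>>> drive_tool(targets=[[0.5, [0, 1, 0], [0, 0, 0]], [0.5, [0, 1, 0], [0, 0, 0]], [0.5, [0, 1, 0], [0, 0, 0]]])

```text
clock: 14.83
tcp_pos: [0.5102, 0.0533, 0.0325]
tcp_rot: [-2.026, -2.398, 0.003]
contact_force: [-4.5, -0.9, 2.6]
opening: 0.501
```

Run:
```python
from h import *
s=robot.observe();print(s['moment'],s['contact_force'],s['tcp_pos'],s['opening'])
shot('wrist','w12.png')
im=cv2.imread('pics/w12.png');cv2.imwrite('pics/w12z.png',cv2.resize(im[0:400,190:370],None,fx=3.3,fy=1.5,interpolation=cv2.INTER_CUBIC))
```

```text
[-0.2324  1.0752  0.0658] [-4.5032 -0.912   2.5826] [0.5102 0.0533 0.0325] 0.5007812615055578
```

View pics/w12z.png

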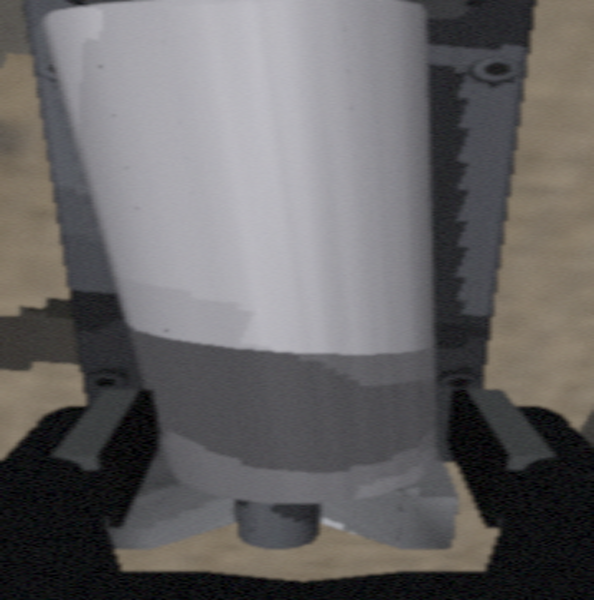

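>>> drive_tool(targets=[[0.5, [0, -2, 0], [0, 0, 0]], [0.5, [0, -4, 0], [0, 0, 0]], [0.5, [0, -6, 0], [0, 0, 0]], [0.5, [0, -8, 0], [0, 0, 0]], [0.5, [0, -9, 0], [0, 0, 0]], [0.5, [0, -9, 0], [0, 0, 0]], [0.5, [0, -9, 0], [0, 0, 0]]])

```text
clock: 15.47
tcp_pos: [0.5028, 0.0516, 0.0331]
tcp_rot: [2.027, 2.4, 0.001]
contact_force: [-0.3, -0.6, 1.4]
opening: 0.498
```

Run:
```python
from h import *
s=robot.observe();print(s['moment'],s['contact_force'],s['tcp_pos'],s['opening'])
shot('wrist','w13.png')
im=cv2.imread('pics/w13.png');cv2.imwrite('pics/w13z.png',cv2.resize(im[0:400,190:370],None,fx=3.3,fy=1.5,interpolation=cv2.INTER_CUBIC))
```

```text
[-0.0425  0.0268 -0.015 ] [-0.2925 -0.6103  1.3516] [0.5028 0.0516 0.0331] 0.49784439039571815
```

View pics/w13z.png

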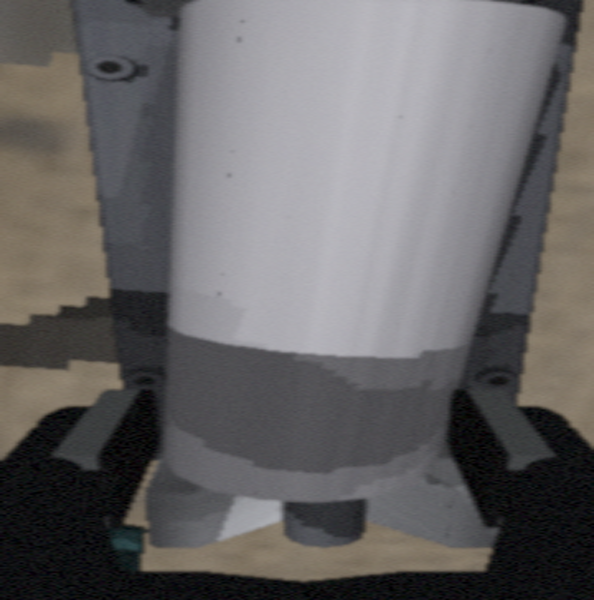

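>>> drive_tool(targets=[[0.5, [0, -0.7, 0], [0, 0, 0]], [0.5, [0, -1.3, 0], [0, 0, 0]], [0.5, [0, -1.3, 0], [0, 0, 0]], [0.5, [0, -1.3, 0], [0, 0, 0]]])

```text
clock: 15.85
tcp_pos: [0.5021, 0.0514, 0.0333]
tcp_rot: [2.027, 2.399, 0.002]
contact_force: [2.8, 0.5, 1.4]
opening: 0.499
```

>>> drive_tool(targets=[[0.5, [0, 2, 0], [0, 0, 0]], [0.5, [0, 4, 0], [0, 0, 0]], [0.5, [0, 6, 0], [0, 0, 0]], [0.5, [0, 8, 0], [0, 0, 0]], [0.5, [0, 9.5, 0], [0, 0, 0]], [0.5, [0, 10, 0], [0, 0, 0]], [0.5, [0, 10, 0], [0, 0, 0]], [0.5, [0, 10, 0], [0, 0, 0]]])

```text
clock: 16.52
tcp_pos: [0.5102, 0.0529, 0.0325]
tcp_rot: [-2.026, -2.399, 0.002]
contact_force: [-4.9, -2.0, 2.1]
opening: 0.501
```

Run:
```python
from h import *
s=robot.observe();print(s['moment'],s['contact_force'],s['tcp_pos'],s['opening'])
shot('wrist','w14.png')
im=cv2.imread('pics/w14.png');cv2.imwrite('pics/w14z.png',cv2.resize(im[0:400,190:370],None,fx=3.3,fy=1.5,interpolation=cv2.INTER_CUBIC))
```

```text
[-0.3029  0.8559  0.0942] [-4.9433 -1.9927  2.1027] [0.5102 0.0529 0.0325] 0.5014908644890954
```

View pics/w14z.png

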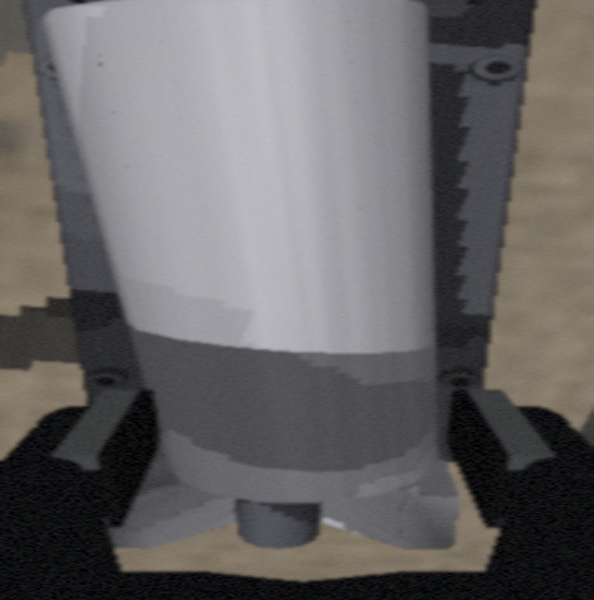

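>>> drive_tool(targets=[[0.4, [0, -1.5, 0], [0, 0, 0]], [0.15, [0, -3.5, 0], [0, 0, 0]], [0.15, [0, -3.5, 0], [0, 0, 0]], [0.15, [0, -3.5, 0], [0, 0, 0]], [0.15, [0, -3.5, -15], [0, 0, 0]], [0.1, [0, -3.5, -50], [0, 0, 0]], [0.1, [0, -3.5, -90], [0, 0, 0]], [0.1, [0, -3.5, -120], [0, 0, 0]]])

```text
clock: 17.23
tcp_pos: [0.5085, 0.0525, 0.1557]
tcp_rot: [2.026, 2.399, 0.002]
contact_force: [1.0, -0.9, 0.4]
opening: 0.901
```

Run:
```python
from h import *
shot('wrist','w15.png')
k=robot.calibration('wrist'); np.save('k15.npy',k['T'])
for n in ['roller_1']: print(n,[(r['score'],np.array(r['centre'])) for r in robot.place_of(n,'wrist')][:4])
go(.58,.3555,.16,-10.5)
```

```text
roller_1 [(0.9, array([0.4996, 0.1002, 0.0537]))]
shift [287.6 117.2   0.5] turn [ 0.72  0.02 20.13] rows 7.448153940581348 2.8127673762701155 clk 17.3333 tcp [0.5126 0.0523 0.1598] F [ 0.6254  0.7352 -0.2943] op 0.8981407878982781
```

View pics/w15.png

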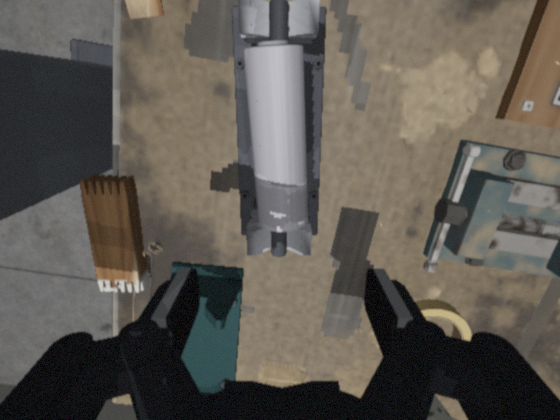

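>>> drive_tool(targets=[[0.1, [10, 4, -15], [0, 0, 0]], [0.1, [40, 16, -30], [0, 0, 4]], [0.1, [78, 32, -30], [0, 0, 9]], [0.1, [115, 47, -30], [0, 0, 14]], [0.1, [153, 62, -30], [0, 0, 20.2]], [0.1, [190, 77, -30], [0, 0, 20.2]], [0.1, [228, 93, -30], [0, 0, 20.2]], [0.1, [262, 107, -30], [0, 0, 20.2]]])

```text
clock: 18.0
tcp_pos: [0.5695, 0.3313, 0.1822]
tcp_rot: [-2.416, -2.008, -0.001]
contact_force: [1.5, 0.0, 0.8]
opening: 0.904
```

>>> drive_tool(targets=[[0.1, [20, 20, 0], [0, 0, 0]], [0.1, [20, 20, 0], [0, 0, 0]], [0.1, [20, 20, 0], [0, 0, 0]], [0.1, [20, 20, 0], [0, 0, 0]]])

```text
clock: 18.33
tcp_pos: [0.5922, 0.3441, 0.1818]
tcp_rot: [-2.417, -2.007, 0.003]
contact_force: [0.3, 0.0, -0.6]
opening: 0.901
```

Run:
```python
from h import *
shot('wrist','w16.png')
for n in ['roller_1','roller_1_end_a']: print(n,[(r['score'],np.array(r['centre'])) for r in robot.place_of(n,'wrist')][:4])
go(.58,.3555,.025,-10.5)
```

```text
roller_1 [(0.6, array([0.5824, 0.3533, 0.0515])), (0.57, array([ 0.3537,  0.4182, -0.0003]))]
roller_1_end_a [(0.73, array([0.5719, 0.2881, 0.055 ])), (0.61, array([0.5944, 0.4292, 0.049 ]))]
shift [  9.3 -14.6 158.3] turn [ 0.01 -0.   -0.14] rows 3.8185557166711104 0.019104368622879966 clk 18.4833 tcp [0.5926 0.3436 0.1833] F [ 0.1462 -0.0179 -0.028 ] op 0.904923222415514
```

View pics/w16.png

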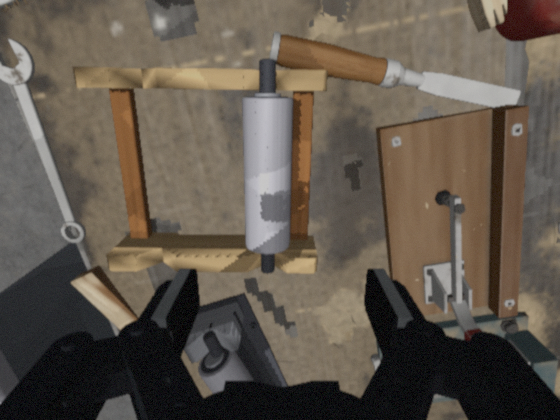

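Run:
```python
from h import *
k=robot.calibration('wrist')
for a,b,z in [((268,63),(268,272),.055),((268,96),(267.5,250),.06)]:
    A=ray('',*a,z,k);B=ray('',*b,z,k);d=A-B;print(A,B,(A+B)/2,np.linalg.norm(d),np.degrees(np.arctan2(d[1],d[0])))
go(.5805,.355,.025,-10.5)
```

```text
[0.5999 0.4512 0.055 ] [0.5611 0.2588 0.055 ] [0.5805 0.355  0.055 ] 0.19628952025059263 78.60021690808139
[0.595  0.4258 0.06  ] [0.5662 0.2857 0.06  ] [0.5806 0.3557 0.06  ] 0.14307973292174217 78.40430545145927
shift [  8.9 -14.  158.3] turn [ 0.01 -0.   -0.14] rows 3.8167524283814025 0.019104368622879966 clk 18.4833 tcp [0.5926 0.3436 0.1833] F [ 0.1462 -0.0179 -0.028 ] op 0.904923222415514
```

>>> drive_tool(targets=[[0.15, [5, -7, 25], [0, 0, 0.4]], [0.15, [9.5, -14, 65], [0, 0, 0.4]], [0.15, [9.5, -14, 105], [0, 0, 0.4]], [0.15, [9.5, -14, 135], [0, 0, 0.4]], [0.15, [9.5, -14, 148], [0, 0, 0.4]], [0.15, [9.5, -14, 153], [0, 0, 0.4]], [0.15, [9.5, -14, 156], [0, 0, 0.4]], [0.3, [9.5, -14, 156], [0, 0, 0.4]]], newtons=110)

```text
clock: 19.15
tcp_pos: [0.5822, 0.3568, 0.0289]
tcp_rot: [2.424, 1.998, 0.004]
contact_force: [0.4, 0.3, 0.6]
opening: 0.727
```

>>> drive_tool(targets=[[0.45, [0, 0, 0], [0, 0, 0]], [0.7, [0, 0, 0], [0, 0, 0]], [0.7, [0, 0, 0], [0, 0, 0]], [0.7, [0, 0, 0], [0, 0, 0]], [0.7, [0, 0, 0], [0, 0, 0]], [0.7, [0, 0, 0], [0, 0, 0]]], newtons=110)

```text
clock: 19.65
tcp_pos: [0.5813, 0.3577, 0.0307]
tcp_rot: [-2.423, -1.999, -0.004]
contact_force: [-5.6, -1.5, 10.1]
opening: 0.399
```

>>> drive_tool(targets=[[0.25, [0, 0, 0], [0, 0, 0]], [0.25, [0, 0, 0], [0, 0, 0]], [0.25, [0, 0, 0], [0, 0, 0]], [0.25, [0, 0, 2], [0, 0, 0]], [0.25, [0, 0, 5], [0, 0, 0]], [0.25, [0, 0, 6], [0, 0, 0]], [0.25, [0, 0, 6], [0, 0, 0]]], newtons=110)

```text
clock: 20.23
tcp_pos: [0.5803, 0.3562, 0.02]
tcp_rot: [-2.424, -1.999, 0.002]
contact_force: [0.4, 0.3, -0.8]
opening: 0.749
```

>>> drive_tool(targets=[[0.45, [0, 0, 0], [0, 0, 0]], [0.7, [0, 0, 0], [0, 0, 0]], [0.7, [0, 0, 0], [0, 0, 0]], [0.7, [0, 0, 0], [0, 0, 0]], [0.7, [0, 0, 0], [0, 0, 0]], [0.7, [0, 0, 0], [0, 0, 0]]], newtons=110)

```text
clock: 20.73
tcp_pos: [0.5809, 0.3565, 0.0216]
tcp_rot: [2.424, 1.999, 0.0]
contact_force: [-2.4, -2.1, 5.8]
opening: 0.463
```

>>> drive_tool(targets=[[0.7, [0, 0, -4], [0, 0, 0]], [0.7, [0, 0, -12], [0, 0, 0]], [0.7, [0, 0, -25], [0, 0, 0]], [0.7, [0, 0, -42], [0, 0, 0]], [0.7, [0, 0, -62], [0, 0, 0]], [0.7, [0, 0, -85], [0, 0, 0]], [0.7, [0, 0, -105], [0, 0, 0]], [0.7, [0, 0, -115], [0, 0, 0]]])

```text
clock: 21.4
tcp_pos: [0.582, 0.3572, 0.1398]
tcp_rot: [2.423, 1.998, 0.007]
contact_force: [0.7, -0.0, -6.6]
opening: 0.462
```

Run:
```python
from h import *
shot('wrist','w17.png')
for n in ['feed_bracket','bracket_seat']: print(n,[(r['score'],np.array(r['centre'])) for r in robot.place_of(n,'top')][:4])
shot('top','t17.png'); 
go(.48,.10,.24,6)
go(.451,-.153,.16,3.66)
im=cv2.imread('pics/t17.png'); cv2.imwrite('pics/t17z.png',cv2.resize(im[220:270,360:450],None,fx=8,fy=8,interpolation=cv2.INTER_CUBIC))
```

```text
feed_bracket [(0.88, array([ 0.4535, -0.1513, -0.0007])), (0.62, array([ 0.7035, -0.1069, -0.0032]))]
bracket_seat [(0.92, array([ 0.4526, -0.1548,  0.0551])), (0.6, array([ 0.455 , -0.1507, -0.0004])), (0.53, array([0.5658, 0.2869, 0.0518])), (0.29, array([0.5097, 0.0309, 0.0518]))]
shift [-270.7  -49.6 -104.8] turn [ -0.07   0.04 -16.97] rows 7.06219055411902 2.3707222332101865 clk 21.6 tcp [0.5801 0.3562 0.1349] F [-0.0062  0.266  -9.1072] op 0.46356000510117823
shift [-524.5  -29.9  -24.6] turn [ -0.07   0.04 -14.63] rows 12.613013260663172 2.0439104924456806 clk 21.6 tcp [0.5801 0.3562 0.1349] F [-0.0062  0.266  -9.1072] op 0.46356000510117823
```

View pics/w17.png

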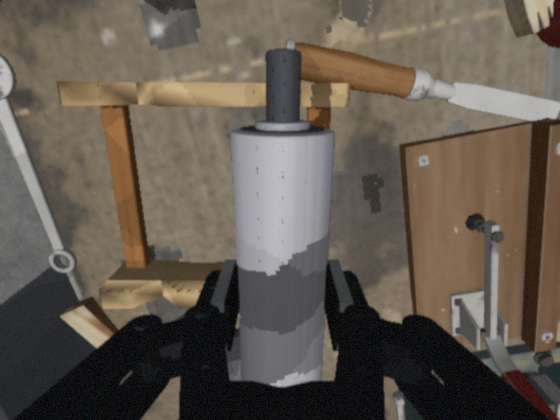

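View pics/t17z.png

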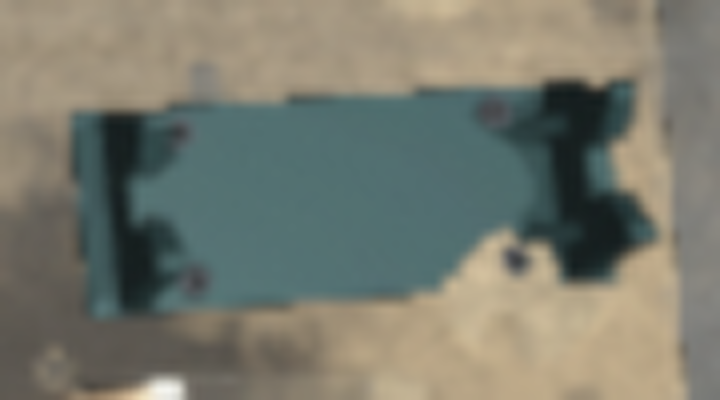

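>>> drive_tool(targets=[[0.7, [-10, 0, -8], [0, 0, 0]], [0.7, [-32, -2, -20], [0, 0, -1]], [0.7, [-62, -4, -25], [0, 0, -3]], [0.7, [-98, -6, -25], [0, 0, -5]], [0.7, [-136, -8, -25], [0, 0, -7]], [0.7, [-174, -10, -25], [0, 0, -9]], [0.7, [-212, -12, -25], [0, 0, -11]], [0.7, [-250, -14, -25], [0, 0, -13]]])

```text
clock: 22.27
tcp_pos: [0.5172, 0.1117, 0.1594]
tcp_rot: [-2.178, -2.261, 0.004]
contact_force: [1.3, -0.1, -7.3]
opening: 0.465
```

Run:
```python
from h import *
go(.451,-.153,.16,3.66)
```

```text
shift [-262.   -76.1   -0.2] turn [-0.16  0.02 -1.52] rows 6.543510186510802 0.21369691863315043 clk 22.2667 tcp [0.5172 0.1117 0.1594] F [ 1.3254 -0.0503 -7.3407] op 0.46497285045482944
```

>>> drive_tool(targets=[[0.7, [-36, -11, 0], [0, 0, -0.5]], [0.7, [-72, -21, 0], [0, 0, -1]], [0.7, [-108, -32, 0], [0, 0, -1.5]], [0.7, [-145, -42, 0], [0, 0, -1.5]], [0.7, [-182, -53, 0], [0, 0, -1.5]], [0.7, [-215, -63, 0], [0, 0, -1.5]], [0.7, [-240, -70, 0], [0, 0, -1.5]], [0.7, [-252, -74, 0], [0, 0, -1.5]]])

```text
clock: 22.93
tcp_pos: [0.4521, -0.1438, 0.1599]
tcp_rot: [-2.155, -2.285, 0.004]
contact_force: [-0.3, 0.5, -7.5]
opening: 0.457
```

>>> drive_tool(targets=[[0.7, [0, 0, 0], [0, 0, 0]], [0.7, [0, 0, 0], [0, 0, 0]], [0.7, [0, 0, 0], [0, 0, 0]]])

```text
clock: 23.18
tcp_pos: [0.4536, -0.1401, 0.1601]
tcp_rot: [-2.151, -2.287, 0.0]
contact_force: [-0.5, 1.1, -8.8]
opening: 0.461
```

Run:
```python
from h import *
shot('wrist','w18.png')
k=robot.calibration('wrist')
for c in ['wrist','side']:
  if c=='side': shot('side','s18.png')
  for n in ['feed_bracket','bracket_seat','roller_1']: print(n,c,[(r['score'],np.array(r['centre'])) for r in robot.place_of(n,c)][:3])
go(.451,-.153,.16,3.66)
im=cv2.imread('pics/w18.png');cv2.imwrite('pics/w18z.png',cv2.resize(im[20:220,180:400],None,fx=3.5,fy=3,interpolation=cv2.INTER_CUBIC))
```

```text
feed_bracket wrist []
bracket_seat wrist []
roller_1 wrist [(0.9, array([ 0.4549, -0.1426,  0.1866]))]
feed_bracket side []
bracket_seat side [(0.91, array([ 0.4497, -0.158 ,  0.0561]))]
roller_1 side [(0.97, array([0.4948, 0.0957, 0.0542])), (0.69, array([ 0.4563, -0.1403,  0.1893]))]
shift [-12.5  -4.3   0.9] turn [-0.    0.   -0.08] rows 0.31730831885596605 0.01179990403003601 clk 23.5833 tcp [ 0.4545 -0.1403  0.1609] F [ 0.1711 -0.167  -6.6501] op 0.46291623436113644
```

View pics/w18.png

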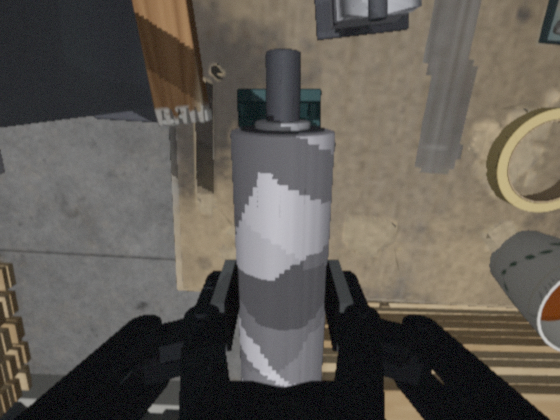

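View pics/w18z.png

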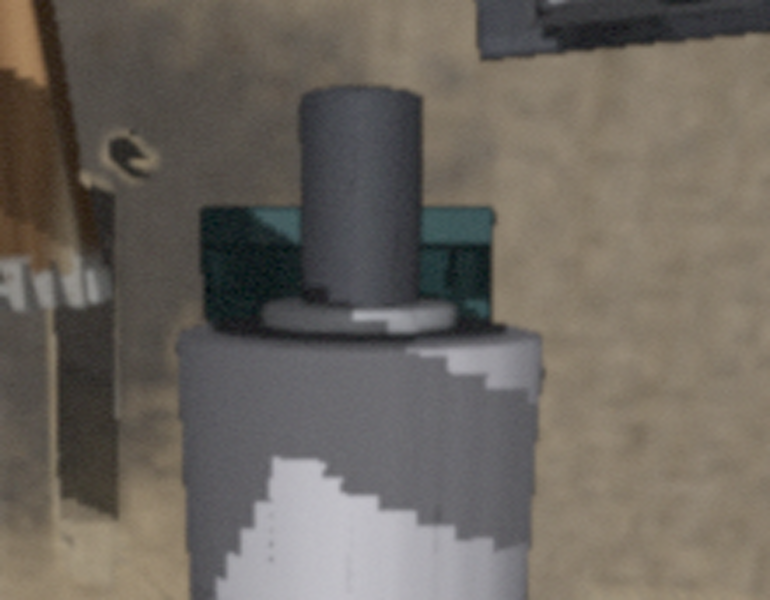

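Run:
```python
from h import *
k=robot.calibration('wrist')
A=ray('',237.7,89.0,.008,k);B=ray('',320.7,89.3,.008,k);d=B-A;print(A,B,np.linalg.norm(d),np.degrees(np.arctan2(d[1],d[0])))
m=(A+B)/2
for yaw in (3.3,3.66,4):
    a=np.radians(yaw);yh=np.array([-np.sin(a),np.cos(a)]);print(yaw,m[:2]-.1*yh)
# held roller axis relative to tool
for a,b,z in [((283,52),(283,370),.185),((282,128),(282,150),.2)]:
    pass
P=ray('',284,52,.190,k);print(P,robot.observe()['tcp_pos'])
for p in [(180,89),(233,105)]: pass
```

```text
[ 0.4077 -0.0557  0.008 ] [ 0.4836 -0.0512  0.008 ] 0.07608077448150957 3.3767108018448186
3.3 [ 0.4514 -0.1533]
3.66 [ 0.452  -0.1533]
4 [ 0.4526 -0.1532]
[ 0.4481 -0.0409  0.19  ] [ 0.4545 -0.1403  0.1609]
```

Run:
```python
from h import *
go(.4518,-.1535,.06,3.5)
```

```text
shift [-13.   -3.5 100.9] turn [-0.    0.    0.08] rows 2.4416218286490103 0.010549792282702423 clk 23.5833 tcp [ 0.4545 -0.1403  0.1609] F [ 0.1711 -0.167  -6.6501] op 0.46291623436113644
```

>>> drive_tool(targets=[[0.7, [-5, -2, 0], [0, 0, 0.1]], [0.7, [-11, -3.5, 10], [0, 0, 0.1]], [0.7, [-13, -3.5, 30], [0, 0, 0.1]], [0.7, [-13, -3.5, 55], [0, 0, 0.1]], [0.7, [-13, -3.5, 80], [0, 0, 0.1]], [0.7, [-13, -3.5, 92], [0, 0, 0.1]], [0.7, [-13, -3.5, 95], [0, 0, 0.1]], [0.7, [-13, -3.5, 95], [0, 0, 0.1]]])

```text
clock: 24.25
tcp_pos: [0.4504, -0.1538, 0.0643]
tcp_rot: [-2.153, -2.284, 0.002]
contact_force: [-0.6, -0.0, -8.0]
opening: 0.464
```

Run:
```python
from h import *
shot('wrist','w19.png');shot('side','s19.png')
go(.4518,-.1535,.0266,3.5)
im=cv2.imread('pics/w19.png');cv2.imwrite('pics/w19z.png',cv2.resize(im[20:170,200:370],None,fx=4.5,fy=4,interpolation=cv2.INTER_CUBIC))
im=cv2.imread('pics/s19.png');cv2.imwrite('pics/s19z.png',cv2.resize(im[120:220,270:370],None,fx=6,fy=6,interpolation=cv2.INTER_CUBIC))
```

```text
shift [ 1.2 -0.5 40.1] turn [ 0.07  0.05 -0.09] rows 0.9621450358014089 0.01757877049757685 clk 24.35 tcp [ 0.4524 -0.1546  0.0667] F [ 0.2391 -0.1587 -6.6709] op 0.46639866306646316
```

View pics/w19z.png

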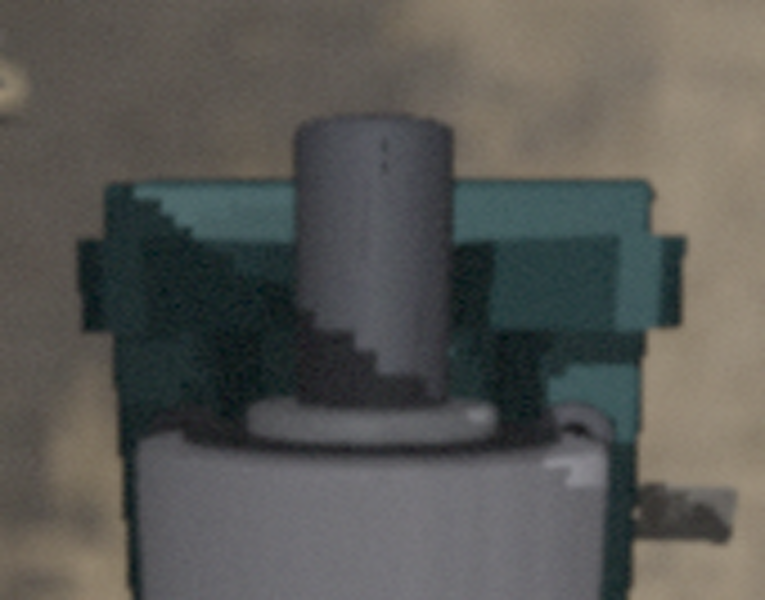

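View pics/s19z.png

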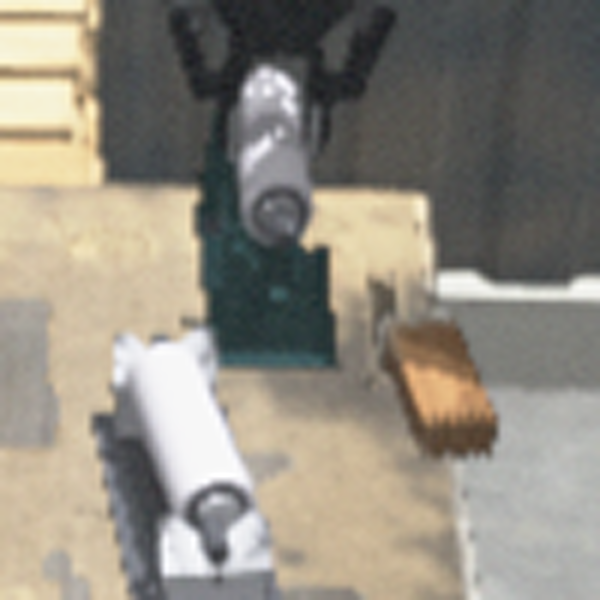

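>>> drive_tool(targets=[[0.7, [0.5, 0.7, 6], [0, 0, 0]], [0.7, [0.5, 0.7, 14], [0, 0, 0]], [0.7, [0.5, 0.7, 22], [0, 0, 0]], [0.7, [0.5, 0.7, 26], [0, 0, 0]], [0.7, [0.5, 0.7, 28], [0, 0, 0]], [0.7, [0.5, 0.7, 28], [0, 0, 0]]])

```text
clock: 24.85
tcp_pos: [0.4517, -0.153, 0.037]
tcp_rot: [-2.153, -2.286, 0.001]
contact_force: [0.0, -0.4, -6.9]
opening: 0.464
```

Run:
```python
from h import *
shot('wrist','w20.png')
go(.4518,-.1535,.0266,3.5)
im=cv2.imread('pics/w20.png');cv2.imwrite('pics/w20z.png',cv2.resize(im[20:170,200:370],None,fx=4.5,fy=4,interpolation=cv2.INTER_CUBIC))
```

```text
shift [-0.3 -0.3 10.9] turn [-0.04 -0.02 -0.07] rows 0.262365774191075 0.011862962080914424 clk 24.9 tcp [ 0.4521 -0.1532  0.0375] F [-0.3018  0.8623 -7.8204] op 0.4635043043754329
```

View pics/w20z.png

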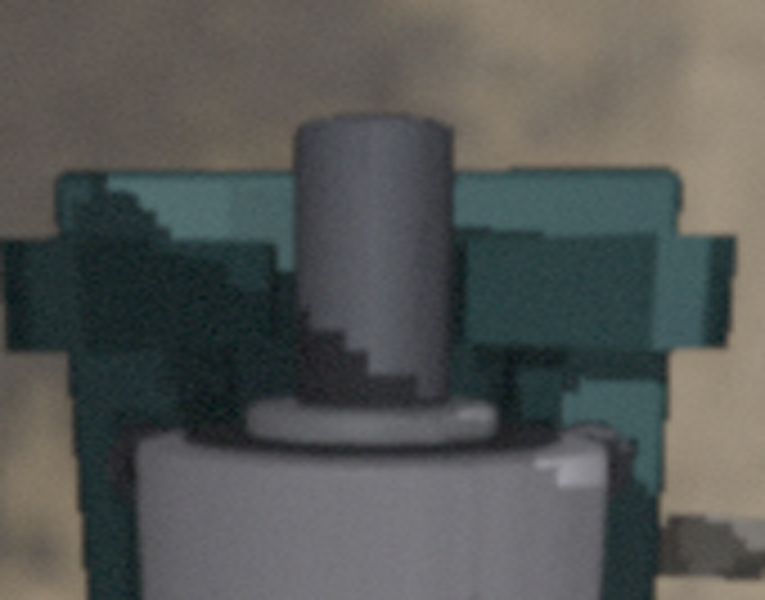

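>>> drive_tool(targets=[[0.7, [0, -0.3, 3], [0, 0, 0]], [0.7, [0, -0.3, 6], [0, 0, 0]], [0.7, [0, -0.3, 9], [0, 0, 0]], [0.7, [0, -0.3, 11], [0, 0, 0]], [0.7, [0, -0.3, 11], [0, 0, 0]], [0.7, [0, -0.3, 11], [0, 0, 0]]])

```text
clock: 25.4
tcp_pos: [0.4521, -0.1534, 0.027]
tcp_rot: [2.154, 2.287, 0.0]
contact_force: [0.1, -0.1, -7.1]
opening: 0.463
```

Run:
```python
from h import *
go(.4518,-.1535,.0266,3.5)
```

```text
shift [-0.1 -0.4  0.4] turn [ 0.01  0.   -0.07] rows 0.012147714069313796 0.01039325061169344 clk 25.4 tcp [ 0.4521 -0.1534  0.027 ] F [ 0.1072 -0.1405 -7.1465] op 0.46278732111461923
```

>>> drive_tool(targets=[[0.7, [0, 0, 1], [0, 0, 0]], [0.7, [0, 0, 2], [0, 0, 0]], [0.7, [0, 0, 3], [0, 0, 0]], [0.7, [0, 0, 3], [0, 0, 0]], [0.7, [0, 0, 3], [0, 0, 0]]])

```text
clock: 25.82
tcp_pos: [0.4535, -0.1534, 0.0265]
tcp_rot: [2.153, 2.286, 0.002]
contact_force: [-5.3, 6.1, 14.9]
opening: 0.459
```

>>> drive_tool(targets=[[0.7, [0, 0, -1.5], [0, 0, 0]], [0.7, [0, 0, -2], [0, 0, 0]], [0.5, [0, 0, -2], [0, 0, 0]], [0.2, [0, 0, -2], [0, 0, 0]], [0.15, [0, 0, -2], [0, 0, 0]], [0.15, [0, 0, -2], [0, 0, 0]], [0.15, [0, 0, -2], [0, 0, 0]]])

```text
clock: 26.4
tcp_pos: [0.4524, -0.1537, 0.0262]
tcp_rot: [2.154, 2.286, 0.0]
contact_force: [0.4, -0.9, 0.4]
opening: 0.845
```

>>> drive_tool(targets=[[0.15, [0, 0, -10], [0, 0, 0]], [0.1, [0, 0, -40], [0, 0, 0]], [0.1, [0, 0, -80], [0, 0, 0]], [0.1, [0, 0, -115], [0, 0, 0]], [0.1, [0, 0, -150], [0, 0, 0]], [0.1, [0, 0, -170], [0, 0, 0]], [0.1, [0, 0, -170], [0, 0, 0]], [0.1, [0, 0, -170], [0, 0, 0]]])

```text
clock: 27.07
tcp_pos: [0.4531, -0.154, 0.1982]
tcp_rot: [2.151, 2.284, 0.002]
contact_force: [-0.7, -0.3, -0.1]
opening: 0.902
```

Run:
```python
from h import *
shot('wrist','w21.png');shot('side','s21.png');
for c in ['wrist','side']:
  for n in ['roller_1','roller_1_end_a']: print(n,c,[(r['score'],np.array(r['centre'])) for r in robot.place_of(n,c)][:5])
im=cv2.imread('pics/s21.png');cv2.imwrite('pics/s21z.png',cv2.resize(im[120:250,250:380],None,fx=4.6,fy=4.6,interpolation=cv2.INTER_CUBIC))
go(.4518,-.1535,.0266,3.5)
```

```text
roller_1 wrist [(0.83, array([ 0.4533, -0.1566,  0.0582]))]
roller_1_end_a wrist [(0.84, array([ 0.4514, -0.0858,  0.049 ])), (0.57, array([ 0.4589, -0.2227,  0.0561]))]
roller_1 side [(0.85, array([ 0.4521, -0.1556,  0.0555])), (0.78, array([0.4978, 0.0951, 0.0537]))]
roller_1_end_a side [(0.74, array([ 0.4535, -0.0871,  0.0578]))]
shift [ -0.9   1.  167.8] turn [-0.14 -0.08 -0.08] rows 4.0250012467533685 0.025212996201233667 clk 27.3667 tcp [ 0.4512 -0.1529  0.1944] F [ 0.2428 -0.2725 -0.0355] op 0.9006369547227756
```

View pics/w21.png

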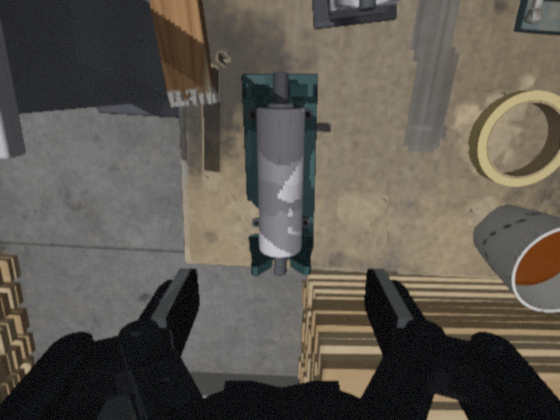

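View pics/s21z.png

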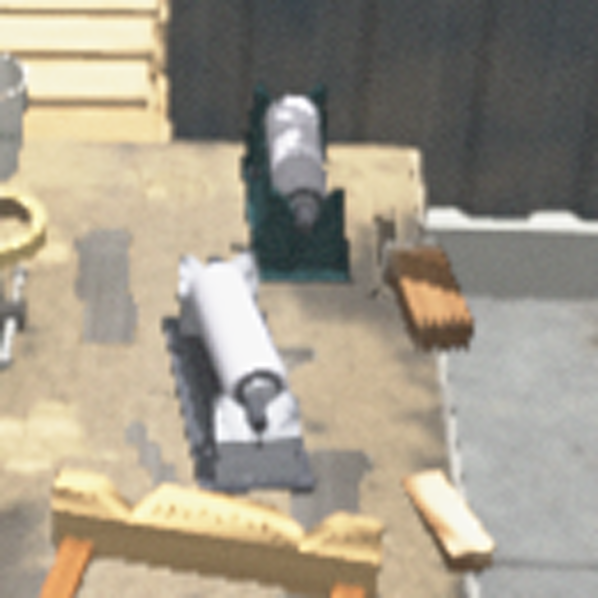

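Run:
```python
from h import *
im=cv2.imread('pics/w15.png');cv2.imwrite('pics/w15z.png',cv2.resize(im[0:265,220:340],None,fx=5,fy=2.2,interpolation=cv2.INTER_CUBIC))
```

```text
(no output)
```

View pics/w15z.png

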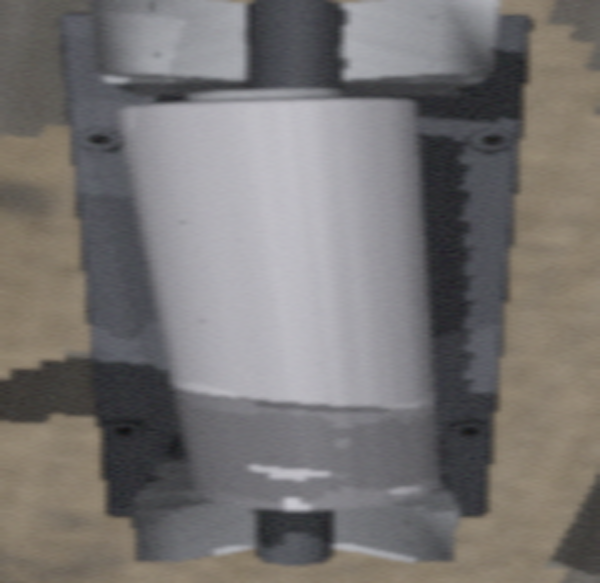

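Run:
```python
from h import *
print(robot.finish_job())
```

```text
the job is handed in; nothing more can be done
None
```

I handed the job in at about 27 s of the 72 s. The worn roller lies in the V-blocks with its shell left askew, and the sound one is home in the feed bracket. No verdict is reported back.

**Grasping:** My first two tries at the near roller slipped because I gripped too early and too high. After the second slip it fell back into its rack notches about 5 mm endways. With a lower, firmer grip it went into the V-blocks and I let go of it.

**Rocking test:** I took the near roller's shell loosely about 46 mm from its middle and rocked it towards world +x, then −x, then +x again. Each time it swung freely until a firm stop at 3–5 N, tilting visibly both ways, so it is the worn one. I did not rock the other roller, so it counts as sound only because one of the two must be.

**Checks after the moves:**

| Check | Result |
|---|---|
| Worn roller's position | The networks put it within about 5 mm of the stand's centre, with the axle in both Vs. |
| Worn roller's shell | Each end stands roughly 3.5–4 mm off the axle, on opposite sides (about 0.05 rad), measured in the wrist picture. I took that picture before placing the other roller. |
| Sound roller | It pressed firmly on the slot floor (15 N) before I let go. The networks then put its middle at about (0.452, −0.156) and 55.5 mm (side camera) or 58.2 mm (wrist camera) high, in line with the bracket. |
| Bystanders | None looked disturbed in the pictures, but I did not measure their positions again at the end. |
| Gripper | Clear of everything at hand-in, about 0.2 m above the bench. |

The one odd reading was a sideways drag of about 7 N along the axle as I first closed the jaws for the rocking. It dropped to about 2 N once I opened them slightly wider, before the rocking began.

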